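# Load the drying tray and set its timer

### The job

Stand the loose wood slat in the drying tray between the second and third slats of the row; the gap there is too narrow, so nudge the neighbours apart to make room, and leave all five standing upright on the tray floor in rising height from left to right. Then turn the timer dial clockwise, click by click, until it rests on the fifth mark after the long zero mark, let it go, and only then press the round start button in and let it spring back. Do not tip any slat over or shift the other things on the bench.

Things in the scene. Friction and masses are not known exactly. Their poses are not given: they have to be found in the camera images.
- tray: Low metal drying tray fixed to the bench, 84 mm (x) by 200 mm (y) by 48 mm. Origin at the centre of its underside; its y axis runs along the row, to the left as the robot sees it; z up. The slatted floor that the slats stand on is 22 mm above the bench. Lips along front and back, 6 mm thick, 68 mm apart inside, their tops 30 mm above the bench. End stops 8 mm thick, 48 mm high, inner faces at y = +92 and -92 mm. It is turned up to 12 degrees either way about the vertical.
- row_1: First (leftmost, largest y) of the four wood slats standing in the tray: 56 mm (x) by 24 mm (y, along the row) by 46 mm high, 0.05 to 0.1 kg, loose, pine, pencil line near the top. Origin at the centre of its foot, z up; axes as the tray's.
- row_2: Second from the left of the four wood slats standing in the tray: 56 mm (x) by 24 mm (y, along the row) by 54 mm high, 0.05 to 0.1 kg, loose, pine, pencil line near the top. Origin at the centre of its foot, z up; axes as the tray's. It touches or nearly touches the first. The gap to the third is 5 to 14 mm at the start.
- row_3: Third from the left of the four wood slats standing in the tray: 56 mm (x) by 24 mm (y, along the row) by 70 mm high, 0.05 to 0.1 kg, loose, pine, pencil line near the top. Origin at the centre of its foot, z up; axes as the tray's.
- row_4: Fourth (rightmost, tallest) of the four wood slats standing in the tray: 56 mm (x) by 24 mm (y, along the row) by 78 mm high, 0.05 to 0.1 kg, loose, pine, pencil line near the top. Origin at the centre of its foot, z up; axes as the tray's. It touches or nearly touches the third. Free tray to the left of row_1 and to the right of row_4 varies; together 73 to 82 mm.
- sample: The loose slat to load, standing upright on the bench in front of the timer: 56 mm (x) by 24 mm (y) by 62 mm high, 0.05 to 0.1 kg, same pine. Origin at the centre of its foot, z up. Can be gripped across its 56 mm side, as can those in the row, whose narrow faces look to the front and back lips. A half turn about z makes no difference.
- console: Grey timer console fixed to the bench, 142 mm deep, 190 mm wide, 108 mm high at the back, 25 mm at the front. Its panel slopes down to the robot, 35 degrees from level. Origin at the centre of its underside, x to its back, y to the left, z up.
- dial_grip (a point): On the dial's axis, halfway up its grip bar. Turns with the dial: z axis square out of the sloped panel (35 degrees from vertical, leaning to the robot), x axis along the bar towards its pointer end (white line), y across the bar. The black bar is 44 mm long, 12 mm wide; its top is 10 mm above this point and the face of the dial's disc (radius 26 mm) 12 mm below; the panel 20 mm below.
- dial (a joint): Angle of the timer dial, rad, growing as it is turned clockwise seen from in front of the panel. 0 = pointer up the slope at the long zero mark; a mark and a click every 30 degrees (0.5236 rad), eight of them (up to 4.19), so the fifth mark is 2.618 (like five o'clock). Springs pull it to the nearest mark (about 0.08 N m to get over a click). Starts at the zero, first or second mark.
- start_top (a point): Middle of the top of the grey round start button, 26 mm across, in a black collar 44 mm across, on the panel to the left of the dial; z axis square out of the panel. The top stands 10 mm over its collar. Pressed along -z.
- start (a joint): Travel of the start button, m: 0 out, 0.006 fully in; springs back. It takes 1.5 N to start and 5 N to bottom.
- tape_measure: Bystander: tape measure, 58 x 77 x 62 mm, behind the tray.
- screwdriver: Bystander: orange-handled screwdriver, 235 mm long, lying along the front edge before the tray.
- spring_clamp: Bystander: black spring clamp, 106 mm long, lying at the back between the tray and the timer.
There are look-alikes about, which are no part of the job. Leave any turquoise look-alike of the row_2 alone. Leave any green look-alike of the row_1 alone.

How it is judged:
On the way, in this order (a step that is already met when the one before it is completed fails the run):
1. the loose slat stands in the tray between the second and third slats, let go (x of sample in the frame of tray between -0.008 and 0.008 m and z of sample in the frame of tray between 0.017 and 0.026 m and angle between sample's own z axis and vertical below 0.08 rad and angle between the y axis of sample and the y axis of tray, either way round below 0.2 rad and y of sample in the frame of row_2 below -0.02 m and y of sample in the frame of row_3 above 0.02 m and contact force between the fingers and sample below 0.05 N), for 0.2 s.
2. the dial rests on the fifth mark (value of joint dial between 2.468 and 2.768 rad and contact force between the fingers and console below 0.05 N), for 0.2 s.
3. the start button is pressed in with the dial on the fifth mark (value of joint dial between 2.468 and 2.768 rad and value of joint start above 0.004 m).
At the end, for the whole second after the job is handed in: Five slats at rest on the tray floor, upright within 0.08 rad, within 8 mm of its midline, in order first, second, loose one, third, fourth, the loose one square to the tray within 0.2 rad; dial within 0.15 rad of 2.618 (fifth mark); start button out again (x of sample in the frame of tray between -0.008 and 0.008 m and z of sample in the frame of tray between 0.017 and 0.026 m and angle between each of sample, row_1, row_2, row_3, row_4's own z axis and vertical below 0.08 rad and angle between the y axis of sample and the y axis of tray, either way round below 0.2 rad and y of sample in the frame of row_2 below -0.02 m and y of sample in the frame of row_3 above 0.02 m and x of row_1 in the frame of tray between -0.008 and 0.008 m and z of row_1 in the frame of tray between 0.017 and 0.026 m and x of row_2 in the frame of tray between -0.008 and 0.008 m and z of row_2 in the frame of tray between 0.017 and 0.026 m and x of row_3 in the frame of tray between -0.008 and 0.008 m and z of row_3 in the frame of tray between 0.017 and 0.026 m and x of row_4 in the frame of tray between -0.008 and 0.008 m and z of row_4 in the frame of tray between 0.017 and 0.026 m and y of row_2 in the frame of row_1 below -0.02 m and y of row_4 in the frame of row_3 below -0.02 m and value of joint dial between 2.468 and 2.768 rad and value of joint start below 0.001 m and linear speed of each of sample, row_1, row_2, row_3, row_4 below 0.02 m/s); the robot touches nothing.
It fails at once if a slat is tipped by more than 35 degrees (angle between any of sample, row_1, row_2, row_3, row_4's own z axis and vertical above 0.6 rad).
It fails at once if start is pressed while the dial is not on the fifth mark (value of joint start above 0.003 m and (value of joint dial below 2.418 rad or value of joint dial above 2.818 rad)).
It fails at once if a bystander is moved by more than 30 mm (distance of any of tape_measure, screwdriver, spring_clamp from where it was at the start of the episode above 0.03 m).
It also fails if it takes over 72 s, if anything falls off the work surface, if the arm or the gripper's body presses on something with over 40 N, if the wrist force passes 120 N, or if a joint passes its speed limit or range.

### The arm

A 6-joint arm with a two-finger parallel gripper is mounted at the origin on a cart in front of the work surface, level with it; the furniture and walls round the work are solid. World frame = base frame: x ahead of the robot, y to its left, z up, the work surface at z = 0. Lengths are in m, angles in rad, forces in N, time in s.
With the tool pointing down it reaches from about 0.35 to 0.775 m from the base axis. Payload 5.5 kg.
Tool frame: the origin (TCP) lies between the finger pads; the fingertips stand env.nose_length ahead of it and the grasp point (between the pads) lies 8 mm behind it (env.nose_length is the distance from the TCP to the fingertips, in m); z points along the fingers, y is the direction in which the jaws open and shut (so a half turn about z gives the same grasp; the last joint's range is limited). The gripper opens to 85 mm and grips with 20 to 120 N. Pads are 22 mm wide; open, the fingers measure 114 mm over their backs; the gripper's body (76 mm by 85 mm) begins 54 mm behind the grasp point. The pads swing forward as they close: fully open they stand 13 mm farther back than shut.
Start: joints at [-1.356, 0.313, 0.046, 1.304, 0, 1.431], TCP at [0.2, -0.539, 0.242] pointing down, gripper open.
Joint ranges: [-2.76, 2.76], [-0.86, 1.69], [-1.03, 1.26], [-2.2, 2.34], [-1.47, 1.5], [-3.14, 3.14]. Speed limits (rad/s): [2.57, 2.57, 3.14, 3.14, 3.14, 3.14].

### API

Orientations are given as a unit quaternion [w, x, y, z].
In Python, from workcell import env gives the robot as it stands. The module is installed in compiled form; this text tells all that it offers.
- The arm moves only by the shell command python3 -m creep 'ROWS' [FORCE]. ROWS is a JSON object of lists of equal length, an entry for each row: "hand": the finger opening in mm, from 0 to 85.4; "delta_pos": the shift along the tool's x, y, z scaled (see below), a list of three; "turn": the turn about the tool's z scaled (see below). In form: {"hand": [hand, ...], "delta_pos": [[dx, dy, dz], ...], "turn": [turn, ...]}. A call has exactly 5 rows; each row shifts and turns the commanded pose from where the row before left it, along the tool's axes as they then stand; what a row does not reach is not made up. The controller multiplies each number of a shift by 0.8 m and each number of a turn by 5 degrees. A row lasts 1/12 s, in which the tool goes at most 41.7 mm and 7.16 degrees, less where a joint would pass 70% of its speed; a pose out of reach is approached as far as the arm can. A call with a number of a shift or a turn outside -1 to 1 is refused whole. A call with a gripper value outside its range is refused whole. The fingers move at their own pace and stop on an object; FORCE is the grip in N (left out, the last holds). Time passes only in rows, so rows that do not move let the fingers close, or fill a call up. It gives the time, the measured TCP pose, the force and the opening at its end, in the units of the state.
- env.get_state(): the state, without advancing time (a new reading comes with each control period).
- env.read_camera(name): name is "scene" or "top" or "wrist"; returns a dict with "pixels" (400x640x3 uint8, red, green, blue), "depth" (400x640 float32, m along the optical axis (not along the pixel's ray), 0 where there is no reading), "fx", "fy", "cx", "cy" (pixels), "D" ([k1, k2, p1, p2, k3] as OpenCV has them; the pictures are not rectified), "origin" and "orientation" of the camera in the world. Camera axes: x right, y down, z forward; pixel columns grow to the right and rows downward; lengths in m; the calibration is good to about 2 mm. A picture is of the moment at which its call begins.
- env.hand_in(): hands the job in, once; it reports no verdict.
Trained networks look in the newest picture that a camera, given by its name, has taken for a name from the list of things; names that differ only in an ending like _2 or _b are one class to them, and where a whole thing is asked for, a point or a joint stands for the part that bears it (a point fixed in the world has none). Each returns a list of dicts, best first, with "score" (0 to 1); they miss things now and then, are a little off and sometimes report something else, mostly with a low value. They report only what shows in the picture. A call takes as long as a camera call. They do not tell look-alikes from the thing itself.
- env.find_in(camera, target): "location" ([row, column] in pixels, amid what is visible of it).
- env.pinpoint(camera, target): "location" ([row, column] in pixels: a listed point, or the origin of a listed thing).
The state is a dict: "clock": time; "joint_pos": joint angles; "qvel": joint speeds; "tau": joint torques, N m; "tcp_pos": TCP position; "orientation": TCP orientation; "wrist_force": force on the tool from outside, world axes, zero at the start; "ft_torque": the same for the moment, N m; "finger_gap": finger opening in m.
Only numpy, scipy, OpenCV 4.12 (cv2) and the standard library are available. Lean on these libraries where they do the work, as an engineer would, in place of code of your own. Each camera call takes 0.05 s, during which the arm holds its last target.

## Working session

There is one attempt and no reset: what is moved stays moved. The work goes in short steps, Python scripts to look and compute and a shell command to move; the robot and the scene stay as the last step left them, time stands still between calls to the robot, and variables do not carry over. Pictures are saved under pics/ and viewed, and the job is handed in when it is done.

```bash
mkdir -p pics; ls; python3 - <<'E'
from workcell import env
import cv2
s=env.get_state()
print(s, env.nose_length)
for n in ["scene","top","wrist"]:
    c=env.read_camera(n)
    cv2.imwrite(f"pics/{n}0.png",c["pixels"][:,:,::-1])
    print(n,c["fx"],c["fy"],c["cx"],c["cy"],c["D"],c["origin"],c["orientation"])
E
```

```text
pics
{'clock': 0.0, 'joint_pos': array([-1.35559387e+00,  3.13997915e-01,  4.49656771e-02,  1.30357142e+00,
       -9.64533332e-06,  1.43121244e+00]), 'qvel': array([-0.00224434,  0.00117664, -0.00020905,  0.00053828,  0.00136801,
       -0.00064473]), 'tau': array([-5.74596870e-04, -4.80623245e+01,  2.98534852e+01,  1.92655181e-02,
       -3.45083881e-04,  8.08670421e-06]), 'tcp_pos': array([ 0.19964153, -0.53871128,  0.24140481]), 'orientation': array([-9.02837414e-04,  9.84306646e-01,  1.76464188e-01, -3.89780279e-05]), 'wrist_force': array([ 0.31803605,  0.36790403, -0.3632654 ]), 'ft_torque': array([-0.00777455,  0.05511763, -0.0272941 ]), 'finger_gap': 0.08557038066027602} 0.011
scene 385.63550639097923 385.63550639097923 319.4955936018697 197.30378990262648 [-0.03425215  0.          0.          0.          0.        ] [0.12545272 0.49424968 0.64545216] [ 0.14825737 -0.2673716   0.84860347 -0.43174567]
top 503.7353882840845 503.7353882840845 315.4970376595953 203.45366579276902 [-0.15933151  0.          0.          0.          0.        ] [ 0.3567694  -0.09946225  1.08351373] [ 0.06753433 -0.64762538  0.75469947 -0.08030687]
wrist 304.3387214932465 304.3387214932465 319.8513188365573 205.01494890831867 [-0.02720231  0.          0.          0.          0.        ] [ 0.2739633  -0.50997076  0.372647  ] [ 0.13031399  0.8100495  -0.56431519 -0.09157746]
```

View pics/scene0.png

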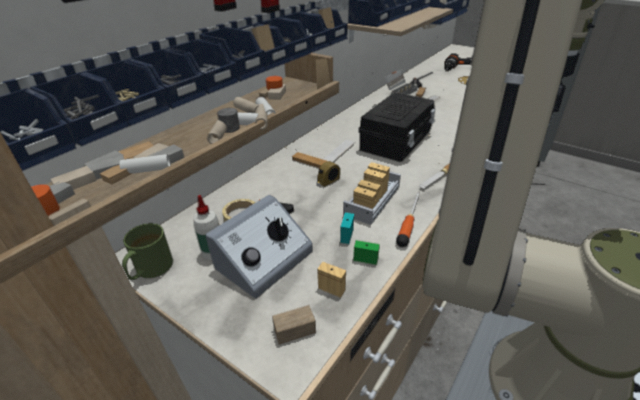

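View pics/top0.png

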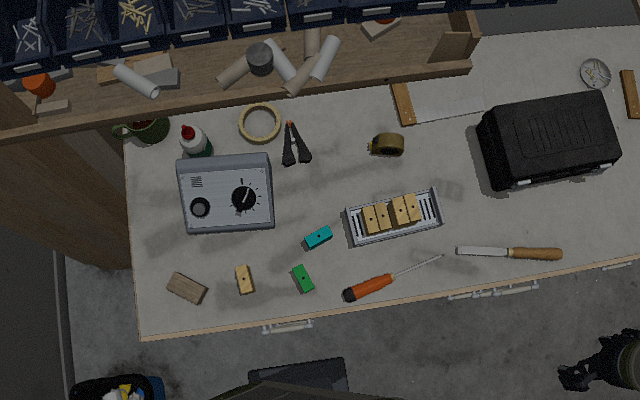

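View pics/wrist0.png

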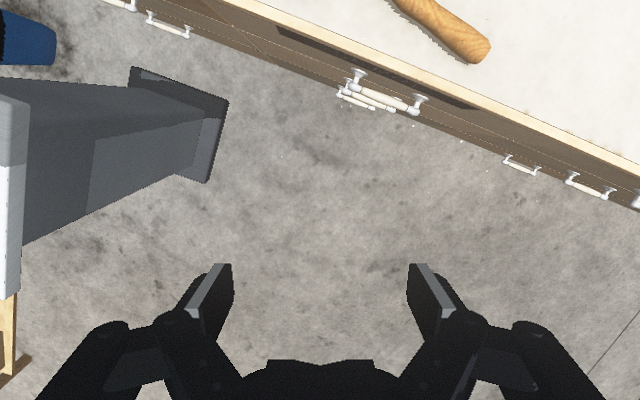

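The top view shows the tray at about (393,217) with four slats between columns 370 and 413. The loose slat is at (245,279) and the console at (225,190), with its dial at (244,198) and button at (200,208). The teal and green look-alikes are at (318,237) and (303,278). Next I'll measure positions.

```bash
cat > h.py <<'E'
from workcell import env
import numpy as np, cv2
from scipy.spatial.transform import Rotation as R
def rot(q): return R.from_quat([q[1],q[2],q[3],q[0]]).as_matrix()
def cloud(c):
    h,w=c["depth"].shape
    K=np.array([[c["fx"],0,c["cx"]],[0,c["fy"],c["cy"]],[0,0,1.]])
    u,v=np.meshgrid(np.arange(w),np.arange(h))
    p=np.stack([u,v],-1).reshape(-1,1,2).astype(float)
    n=cv2.undistortPoints(p,K,np.array(c["D"])).reshape(h,w,2)
    d=c["depth"]
    P=np.dstack([n*d[...,None],d])
    W=P@rot(c["orientation"]).T+c["origin"]
    W[d==0]=np.nan
    return W
def ray(c,loc):
    K=np.array([[c["fx"],0,c["cx"]],[0,c["fy"],c["cy"]],[0,0,1.]])
    n=cv2.undistortPoints(np.array([[[loc[1],loc[0]]]],float),K,np.array(c["D"])).ravel()
    return np.array(c["origin"]),rot(c["orientation"])@np.array([n[0],n[1],1])
def onz(c,loc,z):
    o,r=ray(c,loc); return o+r*(z-o[2])/r[2]
def proj(c,P):
    K=np.array([[c["fx"],0,c["cx"]],[0,c["fy"],c["cy"]],[0,0,1.]])
    Rm=rot(c["orientation"]); p=(np.atleast_2d(P)-c["origin"])@Rm
    return cv2.projectPoints(p.reshape(-1,1,3),np.zeros(3),np.zeros(3),K,np.array(c["D"]))[0].reshape(-1,2)
def st():
    s=env.get_state(); 
    Rm=rot(s["orientation"])
    print("t",round(s["clock"],2),"tcp",s["tcp_pos"].round(4),"x",Rm[:,0].round(3),"y",Rm[:,1].round(3),"z",Rm[:,2].round(3),"F",s["wrist_force"].round(1),"gap",round(s["finger_gap"],4),"q",s["joint_pos"].round(2))
    return s,Rm
E
python3 - <<'E'
from h import *
for n in ["top","scene"]:
    c=env.read_camera(n); np.savez(f"{n}.npz",**{k:np.array(v) for k,v in c.items()})
    W=cloud(c)
    for t in ["tray","row_1","sample","console","dial_grip","start_top","screwdriver","spring_clamp","tape_measure"]:
        print(n,t)
        for f in ("find_in","pinpoint"):
            for r in getattr(env,f)(n,t)[:6]:
                l=r["location"]; i,j=int(round(l[0])),int(round(l[1]))
                print("  ",f,round(r["score"],2),np.round(l,1),W[i,j].round(3), onz(c,l,0).round(3))
E
```

```text
top tray
   find_in 0.62 [223.  409.3] [ 0.5   -0.318  0.072] [ 0.51  -0.334  0.   ]
   pinpoint 0.6 [217.8 390.9] [ 0.522 -0.29   0.033] [ 0.528 -0.296  0.   ]
top row_1
   find_in 0.82 [211.4 411.5] [ 0.519 -0.321  0.104] [ 0.535 -0.343  0.   ]
   find_in 0.77 [216.9 382.1] [ 0.52  -0.264  0.076] [ 0.533 -0.277  0.   ]
   find_in 0.75 [236.8 318.1] [ 0.503 -0.129  0.051] [ 0.511 -0.131  0.   ]
   find_in 0.74 [209.6 397.7] [ 0.527 -0.296  0.091] [ 0.544 -0.314  0.   ]
   find_in 0.66 [221.7 371.6] [ 0.515 -0.243  0.068] [ 0.526 -0.252  0.   ]
   find_in 0.56 [275.1 303.4] [ 0.431 -0.087  0.048] [ 0.434 -0.087  0.   ]
   pinpoint 0.82 [275.3 306. ] [ 0.43  -0.093  0.045] [ 0.433 -0.093  0.   ]
   pinpoint 0.8 [225.7 367.8] [ 0.507 -0.233  0.07 ] [ 0.519 -0.242  0.   ]
   pinpoint 0.76 [214.2 394.4] [ 0.523 -0.289  0.078] [ 0.535 -0.305  0.   ]
   pinpoint 0.61 [219.9 380.7] [ 0.515 -0.261  0.074] [ 0.527 -0.272  0.   ]
   pinpoint 0.59 [238.2 314.1] [ 0.502 -0.121  0.056] [ 0.509 -0.122  0.   ]
top sample
   find_in 0.65 [279.4 246. ] [0.439 0.028 0.061] [0.443 0.036 0.   ]
   find_
[... 2714 characters left out ...]
.6 410.8] [ 0.375 -0.22   0.023] [ 0.385 -0.248  0.   ]
   find_in 0.72 [187.8 370.7] [ 0.511 -0.256  0.074] [ 0.562 -0.353  0.   ]
   find_in 0.51 [230.9 280.4] [0.585 0.023 0.088] [ 0.657 -0.053  0.   ]
   pinpoint 0.69 [220.3 413.9] [ 0.387 -0.267  0.015] [ 0.393 -0.283  0.   ]
scene spring_clamp
   find_in 0.32 [165.7 382.6] [ 0.518 -0.331  0.1  ] [ 0.592 -0.485  0.   ]
   find_in 0.16 [230.3 406.3] [ 0.38  -0.202  0.03 ] [ 0.392 -0.235  0.   ]
   pinpoint 0.52 [207.6 278.6] [ 0.637 -0.035  0.093] [ 0.725 -0.126  0.   ]
scene tape_measure
   find_in 0.8 [173.3 327.4] [ 0.679 -0.295  0.041] [ 0.714 -0.348  0.   ]
   pinpoint 0.74 [182.2 326.8] [ 0.677 -0.292  0.011] [ 0.687 -0.305  0.   ]
```

```bash
python3 - <<'E'
import cv2
a=cv2.imread("pics/top0.png")
cv2.imwrite("pics/top_zoom.png",cv2.resize(a[150:310,160:460],None,fx=2.66,fy=2.66,interpolation=cv2.INTER_CUBIC))
E
```

```text
(no output)
```

View pics/top_zoom.png

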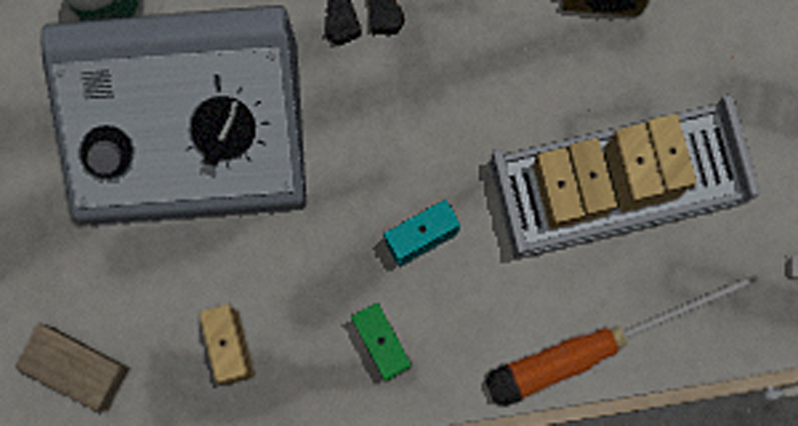

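```bash
cat > m.py <<'E'
from h import *
def rects(c,W,regions,zmin,zmax,col=None):
    pass
def fit(W,mask,label):
    P=W[mask]; 
    if len(P)<20: print(label,"few",len(P)); return
    r=cv2.minAreaRect(P[:,:2].astype(np.float32)*1000)
    print(label,"n",len(P),"ctr mean",P.mean(0).round(4),"rect",np.round(r[0],1),np.round(r[1],1),round(r[2],1))
    return P
E
python3 - <<'E'
from m import *
c=env.read_camera("top"); W=cloud(c); px=c["pixels"].astype(int)
X,Y,Z=W[...,0],W[...,1],W[...,2]
wood=(px[...,0]-px[...,2]>40)
# sample
box=(abs(X-.435)<.06)&(abs(Y-.033)<.05)
m=box&(Z>.05)
fit(W,m,"sample"); print(np.percentile(Z[m],[5,50,95]))
# tray slats
box=(abs(X-.52)<.08)&(abs(Y+.28)<.1)&wood
lab=0
for lo,hi,n in [(.058,.0715,"r1"),(.0715,.082,"r2"),(.085,.0955,"r3"),(.0965,.106,"r4")]:
    m=box&(Z>lo)&(Z<hi)
    k,l,s,_=cv2.connectedComponentsWithStats(m.astype(np.uint8))
    i=1+np.argmax(s[1:,4]); fit(W,l==i,n); print(np.median(Z[l==i]))
# tray outline
m=(abs(X-.52)<.09)&(abs(Y+.29)<.13)&(Z>.018)&(Z<.055)
k,l,s,_=cv2.connectedComponentsWithStats(m.astype(np.uint8)); i=1+np.argmax(s[1:,4]); fit(W,l==i,"tray")
m=(abs(X-.6)<.11)&(abs(Y-.04)<.13)&(Z>.02)&(Z<.12)
k,l,s,_=cv2.connectedComponentsWithStats(m.astype(np.uint8)); i=1+np.argmax(s[1:,4]); fit(W,l==i,"console")
E
```

```text
sample n 317 ctr mean [0.4398 0.0326 0.0609] rect [440.5  33.4] [55.1 22.8] 7.1
[0.05651537 0.06144654 0.06395616]
r1 n 278 ctr mean [ 0.5217 -0.2408  0.0673] rect [ 521.7 -241.3] [54.9 23.2] 4.4
0.06729671725111319
r2 n 285 ctr mean [ 0.523  -0.2658  0.0755] rect [ 523.1 -265.7] [55.1 23. ] 5.5
0.07544004284834394
r3 n 309 ctr mean [ 0.5259 -0.3003  0.0911] rect [ 526.3 -301.5] [54.9 25.7] 4.7
0.09105725491175709
r4 n 275 ctr mean [ 0.5281 -0.3243  0.0996] rect [ 528.  -324.4] [55.  23.1] 4.7
0.09936701257128977
tray n 2135 ctr mean [ 0.5201 -0.3028  0.0292] rect [ 526.2 -297.7] [ 85.2 202.3] 4.7
console n 6929 ctr mean [0.6204 0.0453 0.0755] rect [621.7  48.6] [191.6 143.8] 85.6
```

```bash
cat > plan.py <<'E'
from h import *
import sys
# plan.py x y z jawyaw_deg nrows : prints tool-frame rows (scaled); '-' keeps the current value
s,Rm=st()
a=sys.argv[1:]
p=s["tcp_pos"]; y0=np.degrees(np.arctan2(Rm[1,1],Rm[0,1]))
t=np.array([p[i] if a[i]=='-' else float(a[i]) for i in range(3)])
yaw=y0 if a[3]=='-' else float(a[3]); n=int(a[4])
dt=-((yaw-y0+180)%360-180)
nt=max(int(np.ceil(abs(dt)/5)),1)
print("jaw yaw",y0.round(2),"turn tool deg",round(dt,2),"dist",np.linalg.norm(t-p).round(4),"delta",(t-p).round(4))
pos=p.copy(); yw=y0
for k in range(n):
    step=(t-pos)/(n-k)
    Y=np.array([np.cos(np.radians(yw)),np.sin(np.radians(yw)),0]);Z=np.array([0,0,-1.]);X=np.cross(Y,Z)
    d=np.array([step@X,step@Y,step@Z])/0.8
    print(k+1,d.round(4),"turn",round(dt/5/n,3))
    pos=pos+step; yw-=dt/n
E
python3 plan.py 0.526 -0.3005 0.20 4.6 15
```

```text
t 2.1 tcp [ 0.1997 -0.5392  0.2423] x [ 0.938  0.347 -0.   ] y [ 0.347 -0.938  0.   ] z [ 0. -0. -1.] F [0.3 1.1 0.1] gap 0.0853 q [-1.36  0.31  0.05  1.3   0.    1.43]
jaw yaw -69.67 turn tool deg -74.27 dist 0.4065 delta [ 0.3263  0.2387 -0.0423]
1 [ 0.0324 -0.0092  0.0035] turn -0.99
2 [ 0.0331 -0.0064  0.0035] turn -0.99
3 [ 0.0335 -0.0035  0.0035] turn -0.99
4 [ 0.0337 -0.0006  0.0035] turn -0.99
5 [0.0336 0.0023 0.0035] turn -0.99
6 [0.0333 0.0052 0.0035] turn -0.99
7 [0.0327 0.0081 0.0035] turn -0.99
8 [0.0319 0.0109 0.0035] turn -0.99
9 [0.0308 0.0136 0.0035] turn -0.99
10 [0.0296 0.0162 0.0035] turn -0.99
11 [0.028  0.0187 0.0035] turn -0.99
12 [0.0263 0.021  0.0035] turn -0.99
13 [0.0244 0.0232 0.0035] turn -0.99
14 [0.0223 0.0252 0.0035] turn -0.99
15 [0.0201 0.0271 0.0035] turn -0.99
```

```bash
python3 -m creep '{"hand":[85,85,85,85,85],"delta_pos":[[0.0324,-0.0092,0.0035],[0.0331,-0.0064,0.0035],[0.0335,-0.0035,0.0035],[0.0337,-0.0006,0.0035],[0.0336,0.0023,0.0035]],"turn":[-0.99,-0.99,-0.99,-0.99,-0.99]}'
python3 -m creep '{"hand":[85,85,85,85,85],"delta_pos":[[0.0333,0.0052,0.0035],[0.0327,0.0081,0.0035],[0.0319,0.0109,0.0035],[0.0308,0.0136,0.0035],[0.0296,0.0162,0.0035]],"turn":[-0.99,-0.99,-0.99,-0.99,-0.99]}'
python3 -m creep '{"hand":[85,85,85,85,85],"delta_pos":[[0.028,0.0187,0.0035],[0.0263,0.021,0.0035],[0.0244,0.0232,0.0035],[0.0223,0.0252,0.0035],[0.0201,0.0271,0.0035]],"turn":[-0.99,-0.99,-0.99,-0.99,-0.99]}'
python3 plan.py 0.526 -0.3005 0.12 4.6 5
python3 - <<'E'
from h import *
c=env.read_camera("wrist"); cv2.imwrite("pics/w1.png",c["pixels"][:,:,::-1])
E
```

```text
clock: 2.52
tcp_pos: [0.3093, -0.4589, 0.2283]
orientation: [0.0, 0.923, 0.385, 0.0]
wrist_force: [0.6, -0.4, 0.1]
finger_gap: 0.0852
clock: 2.93
tcp_pos: [0.4184, -0.3792, 0.2143]
orientation: [0.0, 0.819, 0.574, -0.0]
wrist_force: [-0.1, -0.8, -0.1]
finger_gap: 0.0851
clock: 3.35
tcp_pos: [0.5271, -0.2997, 0.2002]
orientation: [0.0, 0.677, 0.736, -0.0]
wrist_force: [0.4, 0.2, 0.2]
finger_gap: 0.0853
t 3.35 tcp [ 0.5271 -0.2997  0.2002] x [-0.084  0.996 -0.   ] y [0.996 0.084 0.   ] z [ 0. -0. -1.] F [0.4 0.2 0.2] gap 0.0853 q [-0.65  0.39  0.05  1.23 -0.    0.84]
jaw yaw 4.82 turn tool deg 0.22 dist 0.0802 delta [-0.0011 -0.0008 -0.0802]
1 [-0.0002 -0.0003  0.0201] turn 0.009
2 [-0.0002 -0.0003  0.0201] turn 0.009
3 [-0.0002 -0.0003  0.0201] turn 0.009
4 [-0.0002 -0.0003  0.0201] turn 0.009
5 [-0.0002 -0.0003  0.0201] turn 0.009
```

View pics/w1.png

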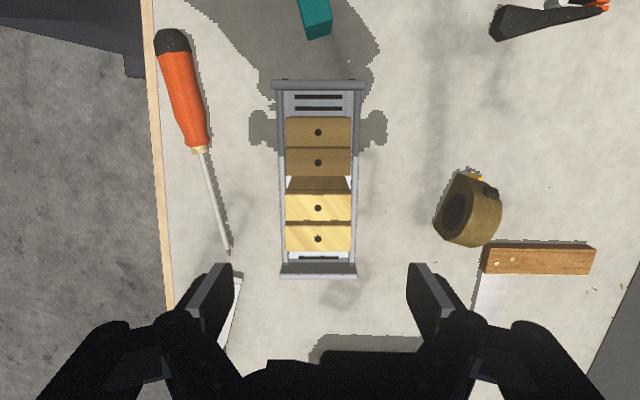

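The wrist view shows the row square with the jaws. From the top down, row_1 to row_4 sit at rows 132, 162, 207 and 238, all around column 318. I'll refine the positions from this closer depth image.

```bash
cat > slats.py <<'E'
from m import *
import sys
def slats(cam="wrist",names=None):
    c=env.read_camera(cam); W=cloud(c); px=c["pixels"].astype(int)
    X,Y,Z=W[...,0],W[...,1],W[...,2]
    C=np.array([.5262,-.2977]); th=np.radians(4.7); ax=np.array([np.cos(th),np.sin(th)]); ay=np.array([-ax[1],ax[0]])
    a=(X-C[0])*ax[0]+(Y-C[1])*ax[1]; b=(X-C[0])*ay[0]+(Y-C[1])*ay[1]
    wood=(px[...,0]-px[...,2]>25)&(abs(a)<.045)&(abs(b)<.095)
    for n,h in [("r1",.068),("r2",.076),("s",.084),("r3",.092),("r4",.100)]:
        m=wood&(abs(Z-h)<.0038)
        k,l,s,_=cv2.connectedComponentsWithStats(cv2.morphologyEx(m.astype(np.uint8),cv2.MORPH_OPEN,np.ones((3,3))))
        for i in range(1,k):
            if s[i,4]<80: continue
            q=l==i; r=cv2.minAreaRect(np.c_[a[q],b[q]].astype(np.float32)*1000)
            print(n,"trayframe ctr",np.round(r[0],1),"size",np.round(r[1],1),"ang",round(r[2],1),"z",np.median(Z[q]).round(4))
    t=(abs(a)<.06)&(abs(b)<.12)&(Z>.02)&(Z<.055)&~wood
    k,l,s,_=cv2.connectedComponentsWithStats(t.astype(np.uint8)); i=1+np.argmax(s[1:,4])
    q=l==i; r=cv2.minAreaRect(np.c_[a[q],b[q]].astype(np.float32)*1000); print("tray",np.round(r[0],1),np.round(r[1],1),round(r[2],1))
if __name__=="__main__": slats(sys.argv[1] if len(sys.argv)>1 else "wrist")
E
python3 slats.py
```

```text
r1 trayframe ctr [-2.8 56.8] size [24.8 55.8] ang 89.8 z 0.0676
r2 trayframe ctr [-2.7 32.9] size [55.5 23.6] ang 0.3 z 0.0756
r3 trayframe ctr [-2.8 -3. ] size [55.7 25.7] ang 0.0 z 0.0917
r4 trayframe ctr [ -2.9 -26.3] size [23.8 55.8] ang 89.6 z 0.0995
tray [-2.8  1.3] [200.8  83.8] 89.9
```

```bash
python3 -m creep '{"hand":[85,85,85,85,85],"delta_pos":[[-0.001,-0.0026,0.0335],[0,0,0.0335],[0,0,0.0335],[0,0,0.0335],[0,0,0.0335]],"turn":[0.03,0,0,0,0]}'
python3 -m creep '{"hand":[70,56,50,50,50],"delta_pos":[[0,0,0],[0,0,0],[0,0,0],[0,0,0],[0,0,0]],"turn":[0,0,0,0,0]}' 25
python3 plan.py - - - - 1
```

```text
clock: 3.87
tcp_pos: [0.5236, -0.3021, 0.0654]
orientation: [0.0, 0.68, 0.733, -0.0]
wrist_force: [-0.4, 0.4, 0.7]
finger_gap: 0.0853
clock: 4.28
tcp_pos: [0.5251, -0.3025, 0.0683]
orientation: [0.002, 0.679, 0.734, 0.0]
wrist_force: [0.5, -0.5, -1.7]
finger_gap: 0.0556
t 4.28 tcp [ 0.5251 -0.3025  0.0683] x [-0.077  0.997 -0.002] y [0.997 0.077 0.002] z [ 0.003 -0.002 -1.   ] F [ 0.5 -0.5 -1.7] gap 0.0556 q [-0.65  0.47 -0.16  0.94 -0.    0.84]
jaw yaw 4.42 turn tool deg -0.0 dist 0.0 delta [0. 0. 0.]
1 [0. 0. 0.] turn -0.0
```

```bash
python3 -m creep '{"hand":[50,50,50,50,50],"delta_pos":[[-0.007,0,0],[-0.007,0,0],[-0.007,0,0],[-0.007,0,0],[-0.007,0,0]],"turn":[0,0,0,0,0]}'
python3 -m creep '{"hand":[50,50,60,75,85],"delta_pos":[[0,0,0],[0,0,0],[0,0,0],[0,0,0],[0,0,0]],"turn":[0,0,0,0,0]}'
python3 -m creep '{"hand":[85,85,85,85,85],"delta_pos":[[0,0,0],[0,0,-0.035],[0,0,-0.035],[0,0,-0.045],[0.03,0,-0.045]],"turn":[0,0,0,0,0]}'
python3 plan.py 0.440 0.033 0.20 7 10
python3 slats.py top
python3 - <<'E'
from h import *
c=env.read_camera("wrist"); cv2.imwrite("pics/w2.png",c["pixels"][:,:,::-1])
E
```

```text
clock: 4.7
tcp_pos: [0.5267, -0.3299, 0.0671]
orientation: [0.0, 0.679, 0.734, 0.001]
wrist_force: [-0.5, 3.9, 7.0]
finger_gap: 0.0556
clock: 5.12
tcp_pos: [0.526, -0.3295, 0.0658]
orientation: [-0.0, 0.679, 0.734, -0.0]
wrist_force: [1.0, 0.1, 0.7]
finger_gap: 0.0814
clock: 5.53
tcp_pos: [0.5244, -0.3091, 0.1935]
orientation: [0.0, 0.68, 0.733, -0.001]
wrist_force: [0.4, -0.3, 0.4]
finger_gap: 0.0849
t 5.53 tcp [ 0.5244 -0.3091  0.1935] x [-0.074  0.997 -0.001] y [ 0.997  0.074 -0.   ] z [-0.    -0.001 -1.   ] F [ 0.4 -0.3  0.4] gap 0.0849 q [-0.66  0.4   0.04  1.22 -0.    0.83]
jaw yaw 4.25 turn tool deg -2.75 dist 0.3525 delta [-0.0844  0.3421  0.0065]
1 [ 0.0434 -0.0074 -0.0008] turn -0.055
2 [ 0.0435 -0.0071 -0.0008] turn -0.055
3 [ 0.0435 -0.0069 -0.0008] turn -0.055
4 [ 0.0435 -0.0067 -0.0008] turn -0.055
5 [ 0.0436 -0.0065 -0.0008] turn -0.055
6 [ 0.0436 -0.0063 -0.0008] turn -0.055
7 [ 0.0436 -0.0061 -0.0008] turn -0.055
8 [ 0.0437 -0.0059 -0.0008] turn -0.055
9 [ 0.0437 -0.0057 -0.0008] turn -0.055
10 [ 0.0437 -0.0055 -0.0008] turn -0.055
r1 trayframe ctr [15.3 58.2] size [20.8 26.1] ang 74.2 z 0.0675
tray [21.  76.1] [ 59.9 117.9] 42.3
```

View pics/w2.png

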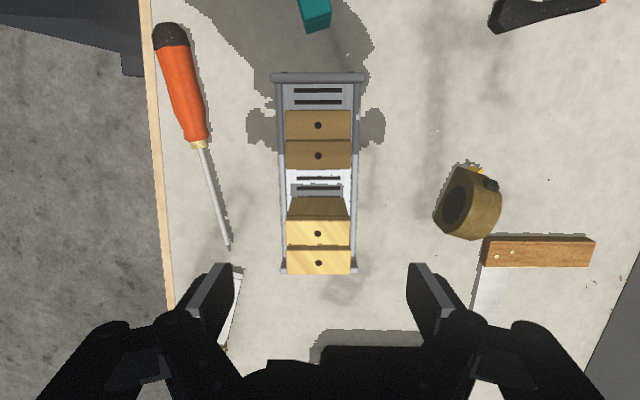

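```bash
python3 slats.py
python3 -m creep '{"hand":[85,85,85,85,85],"delta_pos":[[0.0434,-0.0074,-0.0008],[0.0435,-0.0071,-0.0008],[0.0435,-0.0069,-0.0008],[0.0435,-0.0067,-0.0008],[0.0436,-0.0065,-0.0008]],"turn":[-0.055,-0.055,-0.055,-0.055,-0.055]}'
python3 -m creep '{"hand":[85,85,85,85,85],"delta_pos":[[0.0436,-0.0063,-0.0008],[0.0436,-0.0061,-0.0008],[0.0436,-0.0059,-0.0008],[0.0437,-0.0057,-0.0008],[0.035,-0.0055,-0.0008]],"turn":[-0.055,-0.055,-0.055,-0.055,-0.055]}'
python3 -m creep '{"hand":[85,85,85,85,85],"delta_pos":[[0,0,0],[0,0,0],[0,0,0],[0,0,0],[0,0,0]],"turn":[0,0,0,0,0]}'
python3 - <<'E'
from m import *
st()
c=env.read_camera("wrist"); cv2.imwrite("pics/w3.png",c["pixels"][:,:,::-1]); W=cloud(c)
m=(abs(W[...,0]-.44)<.05)&(abs(W[...,1]-.033)<.04)&(abs(W[...,2]-.062)<.005)
fit(W,m,"sample")
m=(abs(W[...,0]-.44)<.05)&(abs(W[...,1]-.033)<.04)&(abs(W[...,2])<.055)&(abs(W[...,2])>.01)
c=env.read_camera("top");W=cloud(c)
m=(abs(W[...,0]-.44)<.05)&(abs(W[...,1]-.033)<.04)&(abs(W[...,2]-.062)<.005)
E
```

```text
r1 trayframe ctr [-2.7 56.6] size [24.5 55.6] ang 89.7 z 0.0676
r2 trayframe ctr [-2.8 33.1] size [23.  55.7] ang 89.8 z 0.0756
s trayframe ctr [-16.3 -20. ] size [ 1.  22.8] ang 89.1 z 0.0844
r3 trayframe ctr [ -3.7 -31.9] size [24.7 56. ] ang 89.0 z 0.0916
r4 trayframe ctr [ -3.3 -54.9] size [24.9 55.7] ang 89.3 z 0.0994
tray [-2.9  2. ] [200.4  83.8] 89.9
clock: 6.1
tcp_pos: [0.4804, -0.1341, 0.1945]
orientation: [-0.001, 0.671, 0.742, -0.0]
wrist_force: [0.6, -0.3, 0.5]
finger_gap: 0.0852
clock: 6.52
tcp_pos: [0.4381, 0.0304, 0.1979]
orientation: [-0.001, 0.661, 0.75, -0.001]
wrist_force: [0.2, 0.7, -0.4]
finger_gap: 0.085
clock: 6.93
tcp_pos: [0.4401, 0.0275, 0.1989]
orientation: [-0.0, 0.662, 0.749, -0.0]
wrist_force: [-0.5, 0.4, 0.1]
finger_gap: 0.0849
t 6.93 tcp [0.4401 0.0275 0.1989] x [-0.123  0.992 -0.   ] y [ 0.992  0.123 -0.001] z [-0.001 -0.    -1.   ] F [-0.5  0.4  0.1] gap 0.0849 q [-0.12  0.08 -0.36  1.14 -0.    1.33]
sample n 1557 ctr mean [0.4372 0.0348 0.0615] rect [437.2  34.3] [56.2 23.6] 7.4
```

View pics/w3.png

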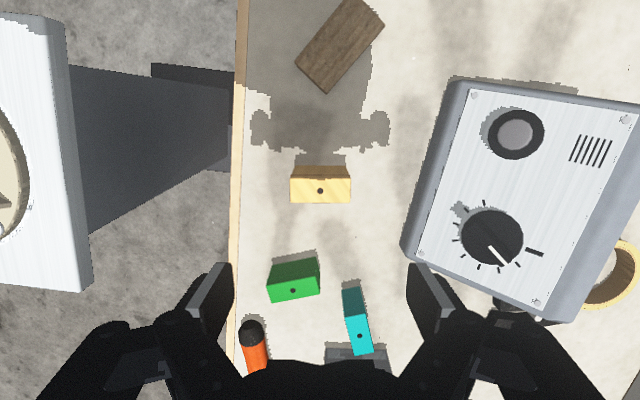

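Gap in the row is now about 41 mm. In the wrist view the loose slat sits at (190,320), square with the jaws. The dial's white line is one mark clockwise of the long zero mark, so it is at the first mark. Now I'll grip the sample.

```bash
python3 plan.py 0.438 0.0342 0.038 7.3 5
python3 -m creep '{"hand":[85,85,85,85,85],"delta_pos":[[0.008,-0.0016,0.04],[0,0,0.045],[0,0,0.045],[0,0,0.04],[0,0,0.031]],"turn":[-0.04,0,0,0,0]}'
python3 -m creep '{"hand":[85,70,56,50,50],"delta_pos":[[0,0,0],[0,0,0],[0,0,0],[0,0,0],[0,0,0]],"turn":[0,0,0,0,0]}' 30
python3 -m creep '{"hand":[50,50,50,50,50],"delta_pos":[[0,0,0],[0,0,-0.015],[0,0,-0.04],[0,0,-0.05],[0,0,-0.05]],"turn":[0,0,0,0,0]}'
python3 plan.py 0.5242 -0.2973 0.18 4.7 10
python3 - <<'E'
from h import *
c=env.read_camera("wrist"); cv2.imwrite("pics/w4.png",c["pixels"][:,:,::-1])
E
```

```text
t 7.03 tcp [0.4401 0.0276 0.1991] x [-0.123  0.992 -0.   ] y [ 0.992  0.123 -0.   ] z [-0. -0. -1.] F [-0.2  1.1 -0.6] gap 0.085 q [-0.12  0.07 -0.36  1.14 -0.    1.33]
jaw yaw 7.08 turn tool deg -0.22 dist 0.1612 delta [-0.0021  0.0066 -0.1611]
1 [ 0.0017 -0.0003  0.0403] turn -0.009
2 [ 0.0017 -0.0003  0.0403] turn -0.009
3 [ 0.0017 -0.0003  0.0403] turn -0.009
4 [ 0.0017 -0.0003  0.0403] turn -0.009
5 [ 0.0017 -0.0003  0.0403] turn -0.009
clock: 7.45
tcp_pos: [0.4368, 0.0341, 0.0363]
orientation: [-0.001, 0.661, 0.751, -0.001]
wrist_force: [-0.4, -0.2, -0.2]
finger_gap: 0.085
clock: 7.87
tcp_pos: [0.4396, 0.0343, 0.0404]
orientation: [0.002, 0.66, 0.751, 0.001]
wrist_force: [0.0, -0.6, 3.2]
finger_gap: 0.0558
clock: 8.28
tcp_pos: [0.4367, 0.0348, 0.164]
orientation: [-0.001, 0.66, 0.751, -0.0]
wrist_force: [1.0, -0.8, -1.7]
finger_gap: 0.0555
t 8.28 tcp [0.4367 0.0348 0.164 ] x [-0.129  0.992  0.   ] y [ 0.992  0.129 -0.001] z [-0.002  0.    -1.   ] F [ 1.  -0.8 -1.7] gap 0.0555 q [-0.1   0.09 -0.43  1.05 -0.    1.34]
jaw yaw 7.39 turn tool deg 2.69 dist 0.3438 delta [ 0.0875 -0.3321  0.016 ]
1 [-0.0426  0.0055 -0.002 ] turn 0.054
2 [-0.0425  0.0057 -0.002 ] turn 0.054
3 [-0.0425  0.0059 -0.002 ] turn 0.054
4 [-0.0425  0.0061 -0.002 ] turn 0.054
5 [-0.0425  0.0063 -0.002 ] turn 0.054
6 [-0.0424  0.0065 -0.002 ] turn 0.054
7 [-0.0424  0.0067 -0.002 ] turn 0.054
8 [-0.0424  0.0069 -0.002 ] turn 0.054
9 [-0.0423  0.0071 -0.002 ] turn 0.054
10 [-0.0423  0.0073 -0.002 ] turn 0.054
```

View pics/w4.png

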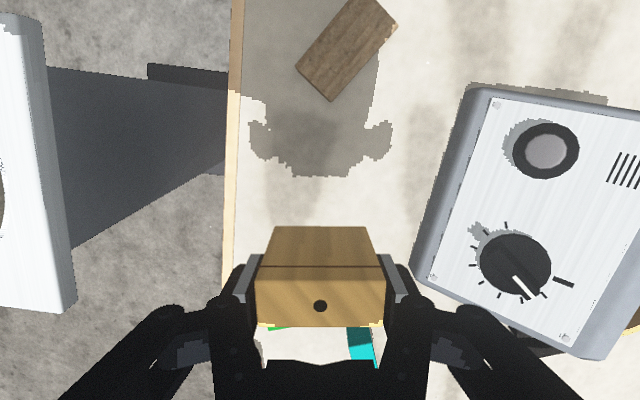

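The slat is held square between the pads at about (290,320). Carrying it over the gap.

```bash
python3 -m creep '{"hand":[50,50,50,50,50],"delta_pos":[[-0.0426,0.0055,-0.004],[-0.0425,0.0057,-0.004],[-0.0425,0.0059,-0.004],[-0.0425,0.0061,-0.004],[-0.0425,0.0063,-0.004]],"turn":[0.054,0.054,0.054,0.054,0.054]}'
python3 -m creep '{"hand":[50,50,50,50,50],"delta_pos":[[-0.0424,0.0065,0],[-0.0424,0.0067,0],[-0.0424,0.0069,0],[-0.0423,0.0071,0],[-0.0423,0.0073,0]],"turn":[0.054,0.054,0.054,0.054,0.054]}'
python3 -m creep '{"hand":[50,50,50,50,50],"delta_pos":[[0,0,0],[0,0,0],[0,0,0],[0,0,0],[0,0,0]],"turn":[0,0,0,0,0]}'
python3 plan.py 0.5242 -0.2973 0.09 4.7 5
python3 - <<'E'
from h import *
c=env.read_camera("wrist"); cv2.imwrite("pics/w5.png",c["pixels"][:,:,::-1])
E
python3 slats.py
```

```text
clock: 8.75
tcp_pos: [0.4818, -0.1329, 0.1795]
orientation: [0.001, 0.669, 0.743, 0.0]
wrist_force: [1.3, 0.8, -1.5]
finger_gap: 0.0553
clock: 9.17
tcp_pos: [0.5253, -0.2991, 0.1791]
orientation: [0.0, 0.678, 0.735, 0.0]
wrist_force: [1.6, 0.9, 0.3]
finger_gap: 0.056
clock: 9.58
tcp_pos: [0.525, -0.2962, 0.1789]
orientation: [-0.0, 0.677, 0.736, 0.0]
wrist_force: [-0.5, 1.4, -1.0]
finger_gap: 0.0555
t 9.58 tcp [ 0.525  -0.2962  0.1789] x [-0.083  0.997  0.   ] y [ 0.997  0.083 -0.   ] z [-0.  0. -1.] F [-0.5  1.4 -1. ] gap 0.0555 q [-0.65  0.39  0.    1.18  0.    0.84]
jaw yaw 4.76 turn tool deg 0.06 dist 0.0889 delta [-0.0008 -0.0011 -0.0889]
1 [-0.0003 -0.0002  0.0222] turn 0.002
2 [-0.0003 -0.0002  0.0222] turn 0.002
3 [-0.0003 -0.0002  0.0222] turn 0.002
4 [-0.0003 -0.0002  0.0222] turn 0.002
5 [-0.0003 -0.0002  0.0222] turn 0.002
r1 trayframe ctr [-2.7 56.7] size [24.6 55.5] ang 89.9 z 0.0676
r2 trayframe ctr [-2.8 33.3] size [55.7 22.7] ang 0.0 z 0.0756
tray [-2.9 33.7] [136.9  83.8] 89.5
```

View pics/w5.png

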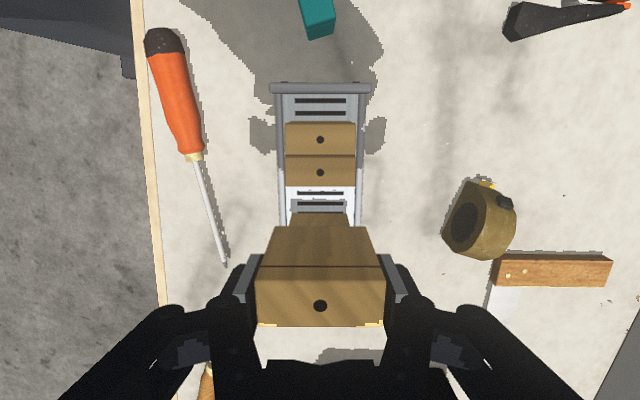

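```bash
python3 -m creep '{"hand":[50,50,50,50,50],"delta_pos":[[-0.0014,-0.001,0.03],[0,0,0.03],[0,0,0.03],[0,0,0.02],[0,0,0.015]],"turn":[0,0,0,0,0]}'
python3 -m creep '{"hand":[50,50,50,50,50],"delta_pos":[[0,0,0.008],[0,0,0.008],[0,0,0.003],[0,0,0],[0,0,0]],"turn":[0,0,0,0,0]}'
python3 plan.py 0.5242 -0.2973 0.09 4.7 1
```

```text
clock: 10.1
tcp_pos: [0.5236, -0.2972, 0.0768]
orientation: [-0.001, 0.677, 0.736, -0.0]
wrist_force: [-0.1, -0.1, -0.7]
finger_gap: 0.0552
clock: 10.52
tcp_pos: [0.5249, -0.2989, 0.0641]
orientation: [0.001, 0.678, 0.735, 0.0]
wrist_force: [0.9, 0.2, -0.6]
finger_gap: 0.0555
t 10.52 tcp [ 0.5249 -0.2989  0.0641] x [-0.082  0.997 -0.001] y [0.997 0.082 0.001] z [ 0.001 -0.001 -1.   ] F [ 0.9  0.2 -0.6] gap 0.0555 q [-0.65  0.47 -0.17  0.93 -0.    0.84]
jaw yaw 4.69 turn tool deg -0.01 dist 0.0259 delta [-0.0007  0.0016  0.0259]
1 [ 0.002  -0.0008 -0.0323] turn -0.002
```

Down 1.5 mm to touch, then release and rise.

```bash
python3 -m creep '{"hand":[50,50,55,62,72],"delta_pos":[[0,0,0.0015],[0,0,0],[0,0,0],[0,0,0],[0,0,0]],"turn":[0,0,0,0,0]}'
python3 -m creep '{"hand":[85,85,85,85,85],"delta_pos":[[0,0,0],[0,0,0],[0,0,-0.03],[0,0,-0.045],[0,0,-0.05]],"turn":[0,0,0,0,0]}'
python3 -m creep '{"hand":[85,85,85,85,85],"delta_pos":[[0,0,-0.02],[0,0,0],[0,0,0],[0,0,0],[0,0,0]],"turn":[0,0,0,0,0]}'
python3 slats.py; python3 - <<'E'
from h import *
st()
c=env.read_camera("wrist"); cv2.imwrite("pics/w6.png",c["pixels"][:,:,::-1])
c=env.read_camera("scene"); cv2.imwrite("pics/s6.png",cv2.resize(c["pixels"][120:320,180:460,::-1],None,fx=2.6,fy=2.6))
E
```

```text
clock: 10.93
tcp_pos: [0.5247, -0.2988, 0.0626]
orientation: [0.0, 0.678, 0.735, 0.0]
wrist_force: [0.7, -0.3, -0.1]
finger_gap: 0.0713
clock: 11.35
tcp_pos: [0.523, -0.2976, 0.1612]
orientation: [-0.002, 0.678, 0.735, -0.0]
wrist_force: [1.7, -1.0, 0.4]
finger_gap: 0.0849
clock: 11.77
tcp_pos: [0.5236, -0.2979, 0.1763]
orientation: [-0.002, 0.678, 0.735, -0.0]
wrist_force: [0.5, -0.4, -0.9]
finger_gap: 0.085
r1 trayframe ctr [-2.5 56.8] size [24.9 55.4] ang 89.9 z 0.0676
r2 trayframe ctr [-2.8 32.9] size [23.4 55.8] ang 89.8 z 0.0756
r2 trayframe ctr [-19.8 -19.9] size [ 1.1 19.4] ang 89.7 z 0.0755
r2 trayframe ctr [  3.6 -20.1] size [ 1.6 24.3] ang 89.2 z 0.0757
s trayframe ctr [-3.6 -0.8] size [55.8 24. ] ang 0.2 z 0.0836
s trayframe ctr [ -0.8 -19.9] size [ 1.9 46.2] ang 89.7 z 0.0839
r3 trayframe ctr [ -3.6 -31.4] size [25.6 55.8] ang 88.9 z 0.0914
r4 trayframe ctr [ -3.2 -55. ] size [25.2 55.9] ang 89.7 z 0.0994
tray [-2.7  1.8] [200.6  84. ] 89.9
t 11.82 tcp [ 0.5235 -0.2979  0.1763] x [-0.082  0.997  0.002] y [ 0.997  0.082 -0.003] z [-0.003  0.002 -1.   ] F [-0.3  0.6 -1. ] gap 0.0852 q [-0.65  0.39 -0.    1.18 -0.    0.84]
```

View pics/w6.png

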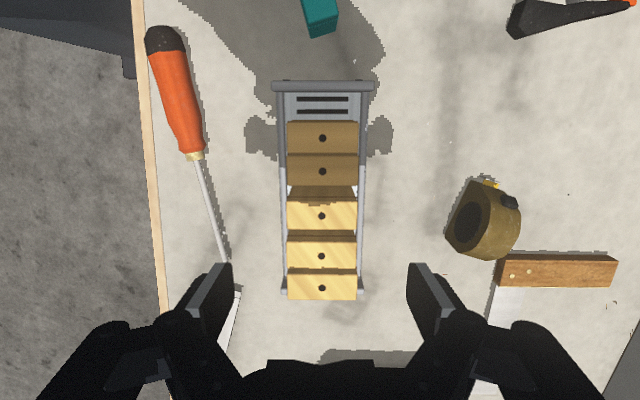

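View pics/s6.png

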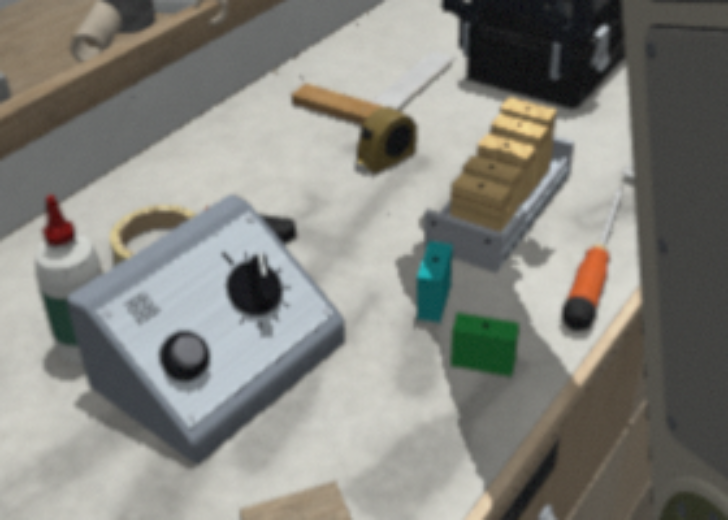

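All five slats stand in order, square in the tray. They are at rows 138, 171, 216, 256 and 287 in the wrist view. Next is the dial geometry, so I'll fly to a viewing pose near the console.

```bash
python3 plan.py 0.560 -0.04 0.22 30 10
```

```text
t 11.92 tcp [ 0.5238 -0.2981  0.1767] x [-0.082  0.997  0.002] y [ 0.997  0.082 -0.002] z [-0.002  0.002 -1.   ] F [ 0.2 -0.8  0.8] gap 0.085 q [-0.65  0.39  0.    1.18 -0.    0.84]
jaw yaw 4.68 turn tool deg -25.32 dist 0.2642 delta [0.0362 0.2581 0.0433]
1 [ 0.0318  0.0071 -0.0054] turn -0.506
2 [ 0.0314  0.0085 -0.0054] turn -0.506
3 [ 0.031   0.0099 -0.0054] turn -0.506
4 [ 0.0306  0.0113 -0.0054] turn -0.506
5 [ 0.03    0.0126 -0.0054] turn -0.506
6 [ 0.0295  0.0139 -0.0054] turn -0.506
7 [ 0.0288  0.0152 -0.0054] turn -0.506
8 [ 0.0281  0.0165 -0.0054] turn -0.506
9 [ 0.0274  0.0177 -0.0054] turn -0.506
10 [ 0.0265  0.0189 -0.0054] turn -0.506
```

```bash
python3 -m creep '{"hand":[85,85,85,85,85],"delta_pos":[[0.0318,0.0071,-0.01],[0.0314,0.0085,-0.01],[0.031,0.01,-0.01],[0.0306,0.0113,-0.01],[0.03,0.0126,-0.01]],"turn":[-0.5,-0.5,-0.5,-0.5,-0.5]}'
python3 -m creep '{"hand":[80,70,60,50,40],"delta_pos":[[0.0295,0.0139,0],[0.0288,0.0152,0],[0.028,0.0165,0],[0.027,0.0177,0],[0.026,0.0189,0]],"turn":[-0.5,-0.5,-0.5,-0.5,-0.5]}'
python3 -m creep '{"hand":[30,24,24,24,24],"delta_pos":[[0,0,0],[0,0,0],[0,0,0],[0,0,0],[0,0,0]],"turn":[0,0,0,0,0]}'
python3 - <<'E'
from m import *
st()
for n in ("wrist","top"):
    c=env.read_camera(n); np.savez(f"{n}2.npz",**{k:np.array(v) for k,v in c.items()}); cv2.imwrite(f"pics/{n}7.png",c["pixels"][:,:,::-1]); W=cloud(c)
    for t in ("dial_grip","start_top"):
        for r in env.pinpoint(n,t)[:2]:
            l=r["location"]; print(n,t,round(r["score"],2),np.round(l,1),W[int(l[0]),int(l[1])].round(4))
E
```

```text
clock: 12.33
tcp_pos: [0.5424, -0.1684, 0.2177]
orientation: [-0.001, 0.593, 0.805, -0.0]
wrist_force: [0.1, -0.2, -0.6]
finger_gap: 0.0848
clock: 12.75
tcp_pos: [0.5613, -0.04, 0.2175]
orientation: [-0.001, 0.501, 0.865, -0.0]
wrist_force: [0.2, 0.1, -0.7]
finger_gap: 0.0402
clock: 13.17
tcp_pos: [0.5615, -0.0424, 0.2179]
orientation: [-0.0, 0.503, 0.864, -0.0]
wrist_force: [-0.7, -0.4, -0.6]
finger_gap: 0.0244
t 13.17 tcp [ 0.5615 -0.0424  0.2179] x [-0.494  0.87   0.   ] y [ 0.87   0.494 -0.   ] z [-0. -0. -1.] F [-0.7 -0.4 -0.6] gap 0.0244 q [-0.22  0.3  -0.03  1.24 -0.    0.84]
wrist dial_grip 0.61 [163.3 382.2] [0.5891 0.0135 0.0935]
wrist dial_grip 0.33 [ 63.  438.9] [0.5874 0.1041 0.0809]
wrist start_top 0.92 [ 63.7 441.8] [0.5899 0.1057 0.0796]
top start_top 0.38 [218.5 378.9] [ 0.5195 -0.2554  0.0768]
```

View pics/wrist7.png

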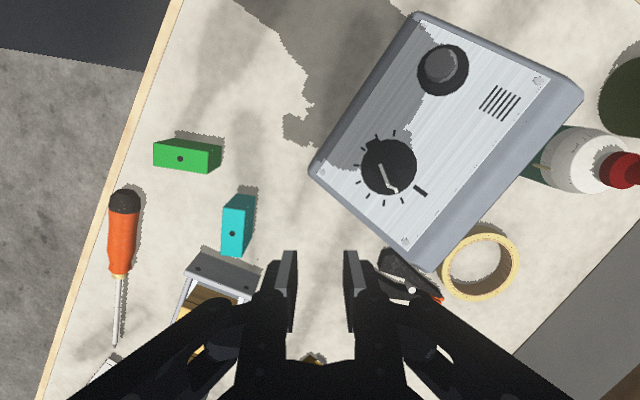

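```bash
cat > dial.py <<'E'
from m import *
import sys
yc=np.radians(-4.4)
cx_=np.array([np.cos(yc),np.sin(yc),0]); cy_=np.array([-np.sin(yc),np.cos(yc),0]); ez=np.array([0,0,1.])
s35,c35=np.sin(np.radians(35)),np.cos(np.radians(35))
N=-s35*cx_+c35*ez; U=c35*cx_+s35*ez   # normal, upslope
def dial(cam,save=None):
    c=env.read_camera(cam); W=cloud(c); px=c["pixels"].astype(int); g=px.sum(2)/3
    P0=np.array([.597,.012,.09])
    h=(W-P0)@N; u=(W-P0)@U; l=(W-P0)@cy_
    pan=(abs(u)<.07)&(l>-.05)&(l<.14)&(g>120)&(abs(h)<.05)
    Q=W[pan]; ctr=np.median(Q,0); Q=Q[abs((Q-ctr)@N)<.006]; ctr=Q.mean(0); n=np.linalg.svd(Q-ctr,full_matrices=False)[2][2]; n*=np.sign(n[2])
    print(cam,"panel n",n.round(3),"tilt",np.degrees(np.arccos(n[2])).round(1),"yaw",np.degrees(np.arctan2(-n[1],-n[0])).round(1))
    h0=np.median((Q-P0)@N)
    hp=h-h0  # height over panel
    near=(u**2+l**2<.045**2)
    d=near&(hp>.004)&(hp<.034)
    if d.sum()>50:
        q=d&(hp<.012)&(g<90)
        if q.sum()>30:
            (a,b),r=cv2.minEnclosingCircle(np.c_[u[q],l[q]].astype(np.float32)*1000); print("disc c (u,l) mm",round(a,1),round(b,1),"r",round(r,1))
        q=near&(hp>.022)
        if q.sum()>20:
            r=cv2.minAreaRect(np.c_[u[q],l[q]].astype(np.float32)*1000); print("bar",np.round(r[0],1),np.round(r[1],1),round(r[2],1),"n",q.sum(),"h",np.percentile(hp[q],[10,50,90]).round(4))
            print(" bar world ctr",(P0+r[0][0]/1e3*U+r[0][1]/1e3*cy_+N*(h0+.02)).round(4))
        w=near&(g>130)&(hp>.02)
        if w.sum()>3:
            A=np.c_[u[w],l[w]]*1000; print(" white line mean (u,l)",A.mean(0).round(1),"n",w.sum())
    bt=(abs(l-.09)<.03)&(abs(u)<.04)&(hp>.012)
    if bt.sum()>20:
        q=bt; (a,b),r=cv2.minEnclosingCircle(np.c_[u[q],l[q]].astype(np.float32)*1000)
        print("button c",round(a,1),round(b,1),"r",round(r,1),"h",np.percentile(hp[q],[10,50,90]).round(4)," mean",u[q].mean().round(4),l[q].mean().round(4),"world top",(P0+a/1e3*U+b/1e3*cy_+N*(h0+np.median(hp[q]))).round(4))
    if save: cv2.imwrite(save,c["pixels"][:,:,::-1])
if __name__=="__main__":
    for cam in sys.argv[1:]: dial(cam)
E
python3 dial.py wrist top scene
```

```text
wrist panel n [-0.56   0.045  0.827] tilt 34.2 yaw -4.6
disc c (u,l) mm -6.6 -0.4 r 26.0
bar [-6.3 -0.5] [12.3 44.1] 60.0 n 778 h [0.0278 0.03   0.0311]
 bar world ctr [0.5929 0.0119 0.0848]
 white line mean (u,l) [ 5.1 -6.9] n 81
button c -18.7 93.1 r 20.5 h [0.0123 0.0208 0.0227]  mean -0.0166 0.0915 world top [0.5895 0.1059 0.0783]
top panel n [-0.65   0.095  0.754] tilt 41.1 yaw -8.3
scene panel n [-0.564  0.045  0.824] tilt 34.5 yaw -4.5
disc c (u,l) mm -5.1 0.7 r 25.3
bar [-5.2  0.4] [12.5 43.4] 61.7 n 114 h [0.0258 0.0298 0.0315]
 bar world ctr [0.595  0.0125 0.0839]
button c -17.1 93.1 r 20.7 h [0.0124 0.019  0.0232]  mean -0.0172 0.0951 world top [0.593  0.1057 0.0763]
```

```bash
python3 - <<'E'
from h import *
s,Rm=st()
c=env.read_camera("wrist"); W=cloud(c)
T=(W-s["tcp_pos"])@Rm   # tool frame
m=(abs(T[...,0])<.02)&(abs(T[...,1])<.06)&(T[...,2]>-.08)&(T[...,2]<.03)
P=T[m]*1000
print(m.sum())
for lo in range(-60,30,5):
    q=P[(P[:,2]>=lo)&(P[:,2]<lo+5)]
    if len(q):
        L=q[q[:,1]<0];Rr=q[q[:,1]>0]
        print(lo, len(q), "x",q[:,0].min().round(1),q[:,0].max().round(1), "L y",(L[:,1].min().round(1),L[:,1].max().round(1)) if len(L) else "", "R y",(Rr[:,1].min().round(1),Rr[:,1].max().round(1)) if len(Rr) else "")
E
```

```text
t 13.62 tcp [ 0.5616 -0.0415  0.2182] x [-0.495  0.869 -0.   ] y [0.869 0.495 0.   ] z [ 0. -0. -1.] F [ 0.1 -0.5  0. ] gap 0.0237 q [-0.22  0.3  -0.03  1.24 -0.    0.84]
34239
-60 3028 x -11.0 19.8 L y (np.float64(-56.3), np.float64(-11.6)) R y (np.float64(9.7), np.float64(55.3))
-55 2313 x -11.4 19.1 L y (np.float64(-53.0), np.float64(-12.1)) R y (np.float64(10.3), np.float64(51.6))
-50 3141 x -11.5 14.8 L y (np.float64(-51.0), np.float64(-12.7)) R y (np.float64(11.0), np.float64(48.7))
-45 3677 x -11.4 15.9 L y (np.float64(-49.0), np.float64(-13.4)) R y (np.float64(11.5), np.float64(47.1))
-40 1429 x -10.9 16.0 L y (np.float64(-46.0), np.float64(-13.9)) R y (np.float64(12.1), np.float64(43.8))
-35 898 x -6.7 16.0 L y (np.float64(-42.9), np.float64(-14.2)) R y (np.float64(12.4), np.float64(42.3))
-30 713 x -9.9 14.3 L y (np.float64(-30.7), np.float64(-13.0)) R y (np.float64(10.8), np.float64(28.1))
-25 370 x -10.4 13.5 L y (np.float64(-26.3), np.float64(-13.0)) R y (np.float64(10.8), np.float64(24.4))
-20 471 x -9.8 13.6 L y (np.float64(-26.3), np.float64(-13.1)) R y (np.float64(10.8), np.float64(24.5))
-15 418 x -9.3 13.5 L y (np.float64(-26.7), np.float64(-13.1)) R y (np.float64(10.7), np.float64(24.3))
-10 375 x -7.1 13.8 L y (np.float64(-26.8), np.float64(-13.1)) R y (np.float64(10.8), np.float64(24.6))
-5 351 x -9.4 13.6 L y (np.float64(-27.0), np.float64(-13.1)) R y (np.float64(10.8), np.float64(24.3))
0 311 x -9.2 13.5 L y (np.float64(-26.3), np.float64(-13.1)) R y (np.float64(10.8), np.float64(24.4))
5 119 x -7.4 13.4 L y (np.float64(-24.6), np.float64(-13.1)) R y (np.float64(10.8), np.float64(21.7))
10 15 x -8.4 11.2 L y (np.float64(-13.3), np.float64(-13.2)) R y (np.float64(10.8), np.float64(10.9))
```

```bash
cat > geo.py <<'E'
import numpy as np
s,c=np.sin(np.radians(35)),np.cos(np.radians(35))
# frame: e (uphill horizontal), l (left), z up, origin = grip pt; U=(c,0,s) N=(-s,0,c)
def w(u,l,n): return np.stack([c*u-s*n, l, s*u+c*n],-1)
r,a=np.meshgrid(np.linspace(0,26,14),np.radians(np.arange(0,360,6)))
disc=w((r*np.cos(a)).ravel(),(r*np.sin(a)).ravel(),-12+0*r.ravel())
bx,by,bz=np.meshgrid(np.linspace(-22,22,45),np.linspace(-6,6,13),np.linspace(-12,10,23)); 
def bar(th):
    t=np.radians(th); X=bx.ravel();Y=by.ravel()
    # bar dir: u cos, l -sin ; across
    return w(X*np.cos(t)+Y*np.sin(t), -X*np.sin(t)+Y*np.cos(t), bz.ravel())
def tool(P,phi,off):
    # phi: tool bar-direction horizontally clockwise from uphill
    t=np.radians(phi); d=np.array([np.cos(t),-np.sin(t)]); n=np.array([np.sin(t),np.cos(t)])
    q=P[:,:2]-off
    return np.c_[q@d,q@n,P[:,2]]
def infinger(T,g,zt):
    y=abs(T[:,1]); return (abs(T[:,0])<11)&(y>g/2)&(y<g/2+13.5-np.clip(5-(T[:,2]-zt),0,5)*.55)&(T[:,2]>zt)
def zclear(phi,g,off=(0,0)):
    T=tool(disc,phi,np.array(off)); 
    for zt in np.arange(-10,10,.25):
        if not infinger(T,g,zt).any(): return zt
def slack(th,g,zt,off=(0,0)):
    p0=np.degrees(np.arctan2(np.sin(np.radians(th)),c*np.cos(np.radians(th))))
    B=bar(th); ok=[d for d in range(-60,61,2) if not infinger(tool(B,p0+d,np.array(off)),g,zt).any()]
    return p0,ok
if __name__=="__main__":
    for th in range(30,181,15):
        for g in (18,22,26):
            p0,_=slack(th,g,0); zc=max(zclear(p0+d,g) for d in (-20,0,20))
            for zt in (zc+1.5,):
                p0,ok=slack(th,g,zt); print(th,"phi",round(p0),"g",g,"zclear",zc,"slack",(ok[0],ok[-1]) if ok else None, end=" | ")
        print()
E
python3 geo.py
```

```text
30 phi 35 g 18 zclear 0.5 slack (0, 0) | 30 phi 35 g 22 zclear 1.5 slack (-10, 14) | 30 phi 35 g 26 zclear 2.75 slack (-18, 22) | 
45 phi 51 g 18 zclear 0.5 slack None | 45 phi 51 g 22 zclear 1.75 slack (-4, 8) | 45 phi 51 g 26 zclear 3.0 slack (-14, 22) | 
60 phi 65 g 18 zclear 0.5 slack None | 60 phi 65 g 22 zclear 1.75 slack (-2, 4) | 60 phi 65 g 26 zclear 3.0 slack (-12, 26) | 
75 phi 78 g 18 zclear 0.5 slack None | 75 phi 78 g 22 zclear 1.75 slack (-2, 2) | 75 phi 78 g 26 zclear 2.75 slack (-10, 20) | 
90 phi 90 g 18 zclear 0.5 slack None | 90 phi 90 g 22 zclear 1.75 slack (0, 0) | 90 phi 90 g 26 zclear 3.0 slack (-10, 10) | 
105 phi 102 g 18 zclear 0.5 slack None | 105 phi 102 g 22 zclear 1.75 slack (-2, 2) | 105 phi 102 g 26 zclear 2.75 slack (-20, 10) | 
120 phi 115 g 18 zclear 0.5 slack None | 120 phi 115 g 22 zclear 1.75 slack (-4, 2) | 120 phi 115 g 26 zclear 3.0 slack (-26, 12) | 
135 phi 129 g 18 zclear 0.5 slack None | 135 phi 129 g 22 zclear 1.75 slack (-8, 4) | 135 phi 129 g 26 zclear 3.0 slack (-22, 14) | 
150 phi 145 g 18 zclear 0.5 slack (0, 0) | 150 phi 145 g 22 zclear 1.5 slack (-14, 10) | 150 phi 145 g 26 zclear 2.75 slack (-22, 18) | 
165 phi 162 g 18 zclear -0.75 slack (-6, 6) | 165 phi 162 g 22 zclear 0.25 slack (-14, 14) | 165 phi 162 g 26 zclear 1.25 slack (-24, 24) | 
180 phi 180 g 18 zclear -3.5 slack (-14, 14) | 180 phi 180 g 22 zclear -3.0 slack (-22, 22) | 180 phi 180 g 26 zclear -2.25 slack (-28, 28) |
```

```bash
python3 plan.py 0.594 0.011 0.14 50.6 5
```

```text
t 13.67 tcp [ 0.5616 -0.0414  0.2182] x [-0.495  0.869 -0.   ] y [0.869 0.495 0.   ] z [ 0. -0. -1.] F [0.5 0.2 0.8] gap 0.0238 q [-0.22  0.3  -0.03  1.24 -0.    0.84]
jaw yaw 29.67 turn tool deg -20.93 dist 0.0995 delta [ 0.0324  0.0524 -0.0782]
1 [0.0074 0.0135 0.0195] turn -0.837
2 [0.0064 0.014  0.0195] turn -0.837
3 [0.0053 0.0144 0.0195] turn -0.837
4 [0.0043 0.0148 0.0195] turn -0.837
5 [0.0032 0.0151 0.0195] turn -0.837
```

```bash
python3 -m creep '{"hand":[26,26,26,26,26],"delta_pos":[[0.0074,0.0135,0.0195],[0.0064,0.014,0.0195],[0.0053,0.0144,0.0195],[0.0043,0.0148,0.0195],[0.0032,0.0151,0.0195]],"turn":[-0.84,-0.84,-0.84,-0.84,-0.84]}'
python3 -m creep '{"hand":[26,26,26,26,26],"delta_pos":[[0,0,0],[0,0,0],[0,0,0],[0,0,0],[0,0,0]],"turn":[0,0,0,0,0]}'
python3 plan.py 0.594 0.011 0.1005 50.6 5;python3 - <<'E'
from h import *
c=env.read_camera("wrist"); cv2.imwrite("pics/w8.png",c["pixels"][:,:,::-1])
E
```

```text
clock: 14.08
tcp_pos: [0.5942, 0.0117, 0.1395]
orientation: [0.0, 0.335, 0.942, 0.0]
wrist_force: [0.3, 0.6, -0.1]
finger_gap: 0.0261
clock: 14.5
tcp_pos: [0.5944, 0.0105, 0.1414]
orientation: [0.001, 0.337, 0.941, 0.0]
wrist_force: [0.4, 0.5, -0.3]
finger_gap: 0.0262
t 14.5 tcp [0.5944 0.0105 0.1414] x [-0.773  0.635 -0.002] y [0.635 0.773 0.001] z [ 0.002 -0.    -1.   ] F [ 0.4  0.5 -0.3] gap 0.0262 q [-0.12  0.4  -0.09  1.09 -0.    0.57]
jaw yaw 50.6 turn tool deg 0.0 dist 0.0409 delta [-0.0004  0.0005 -0.0409]
1 [0.0002 0.     0.0102] turn 0.0
2 [0.0002 0.     0.0102] turn 0.0
3 [0.0002 0.     0.0102] turn 0.0
4 [0.0002 0.     0.0102] turn 0.0
5 [0.0002 0.     0.0102] turn 0.0
```

View pics/w8.png

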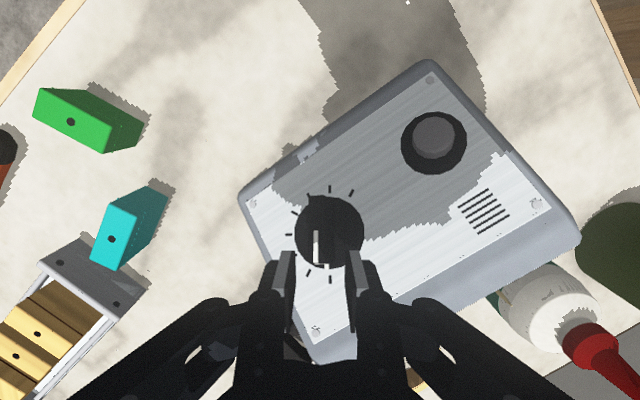

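The jaws are parallel to the bar, with the white line at (240,316) between the pads. Going down astride it.

```bash
python3 -m creep '{"hand":[26,26,26,26,26],"delta_pos":[[0,0,0.012],[0,0,0.012],[0,0,0.012],[0,0,0.01],[0,0,0.005]],"turn":[0,0,0,0,0]}'
python3 -m creep '{"hand":[26,26,26,26,26],"delta_pos":[[0,0,0],[0,0,0],[0,0,0],[0,0,0],[0,0,0]],"turn":[1,1,1,1,1]}'
python3 -m creep '{"hand":[26,26,26,26,26],"delta_pos":[[0,0,0],[0,0,0],[0,0,0],[0,0,0],[0,0,0]],"turn":[1,1,1,0,0]}'
python3 plan.py 0.594 0.011 0.1005 10.6 5;python3 - <<'E'
from h import *
c=env.read_camera("wrist"); cv2.imwrite("pics/w9.png",c["pixels"][:,:,::-1])
E
```

```text
clock: 14.97
tcp_pos: [0.5927, 0.0112, 0.0971]
orientation: [-0.001, 0.337, 0.942, -0.0]
wrist_force: [0.7, -0.5, 0.5]
finger_gap: 0.0261
clock: 15.38
tcp_pos: [0.5937, 0.0112, 0.0987]
orientation: [-0.0, 0.534, 0.845, -0.0]
wrist_force: [-0.2, 0.7, -0.1]
finger_gap: 0.0258
clock: 15.8
tcp_pos: [0.5939, 0.0114, 0.0989]
orientation: [-0.0, 0.637, 0.771, 0.0]
wrist_force: [1.3, 1.6, -0.2]
finger_gap: 0.0264
t 15.8 tcp [0.5939 0.0114 0.0989] x [-0.188  0.982  0.   ] y [ 0.982  0.188 -0.   ] z [-0.  0. -1.] F [ 1.3  1.6 -0.2] gap 0.0264 q [-0.12  0.43 -0.15  1.    0.    1.27]
jaw yaw 10.84 turn tool deg 0.24 dist 0.0016 delta [ 0.0001 -0.0004  0.0016]
1 [-0.0001  0.     -0.0004] turn 0.01
2 [-0.0001  0.     -0.0004] turn 0.01
3 [-0.0001  0.     -0.0004] turn 0.01
4 [-0.0001  0.     -0.0004] turn 0.01
5 [-0.0001  0.     -0.0004] turn 0.01
```

View pics/w9.png

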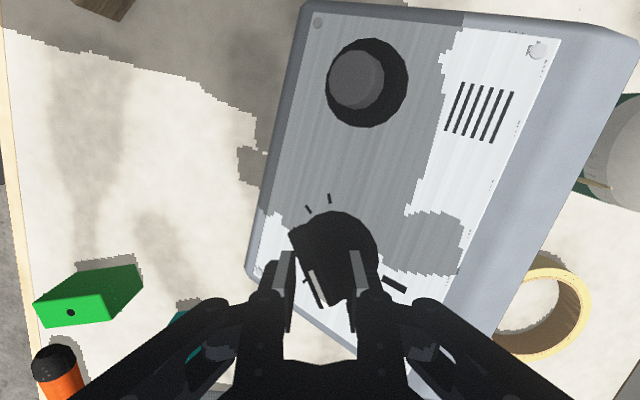

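The bar is being carried round, with the white line at (288,316) against the left pad. Forces are small, so I'll keep going.

```bash
python3 -m creep '{"hand":[26,26,26,26,26],"delta_pos":[[0,0,-0.001],[0,0,0],[0,0,0],[0,0,0],[0,0,0]],"turn":[1,1,1,1,1]}'
python3 -m creep '{"hand":[26,26,26,26,26],"delta_pos":[[0,0,0],[0,0,0],[0,0,0],[0,0,0],[0,0,0]],"turn":[1,1,1,0,0]}'
python3 - <<'E'
from h import *
st()
c=env.read_camera("wrist"); cv2.imwrite("pics/w10.png",c["pixels"][:,:,::-1])
E
```

```text
clock: 16.27
tcp_pos: [0.5944, 0.0111, 0.1002]
orientation: [0.0, 0.79, 0.612, 0.001]
wrist_force: [3.1, 3.0, 0.3]
finger_gap: 0.0259
clock: 16.68
tcp_pos: [0.5941, 0.0102, 0.1011]
orientation: [0.001, 0.863, 0.506, -0.0]
wrist_force: [-1.8, -0.6, 5.7]
finger_gap: 0.0259
t 16.68 tcp [0.5941 0.0102 0.1011] x [ 0.489  0.872 -0.001] y [ 0.872 -0.489  0.002] z [ 0.001 -0.002 -1.   ] F [-1.8 -0.6  5.7] gap 0.0259 q [-0.12  0.43 -0.15  1.   -0.    1.96]
```

View pics/w10.png

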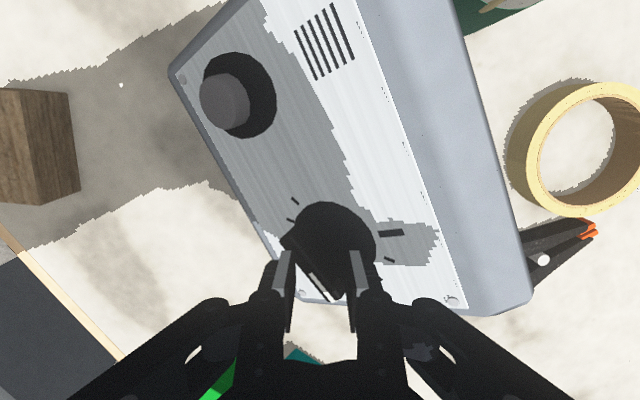

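```bash
python3 - <<'E'
from h import *
st()
c=env.read_camera("scene"); cv2.imwrite("pics/s11.png",cv2.resize(c["pixels"][170:310,200:330,::-1],None,fx=4,fy=4,interpolation=cv2.INTER_CUBIC))
E
```

```text
t 16.73 tcp [0.5941 0.0103 0.1011] x [ 0.489  0.873 -0.001] y [ 0.873 -0.489  0.002] z [ 0.001 -0.002 -1.   ] F [-0.9 -1.3  5.4] gap 0.0262 q [-0.12  0.43 -0.15  1.   -0.    1.96]
```

View pics/s11.png

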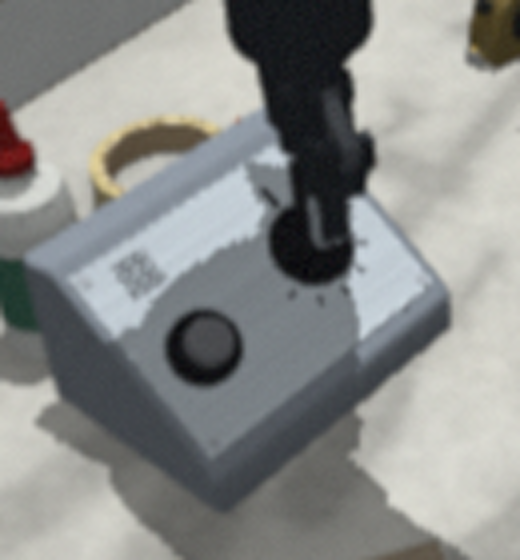

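```bash
python3 -m creep '{"hand":[26,26,26,26,26],"delta_pos":[[0,0,0],[0,0,0],[0,0,0],[0,0,0],[0,0,0]],"turn":[1,0.5,0.5,0.5,0]}'
python3 - <<'E'
from h import *
st()
c=env.read_camera("wrist"); cv2.imwrite("pics/w12.png",c["pixels"][:,:,::-1])
c=env.read_camera("scene"); cv2.imwrite("pics/s12.png",cv2.resize(c["pixels"][170:310,200:330,::-1],None,fx=4,fy=4,interpolation=cv2.INTER_CUBIC))
E
```

```text
clock: 17.2
tcp_pos: [0.5937, 0.0095, 0.1023]
orientation: [0.002, 0.913, 0.408, -0.0]
wrist_force: [-4.7, -3.0, 14.0]
finger_gap: 0.0261
t 17.2 tcp [0.5937 0.0095 0.1023] x [ 0.668  0.745 -0.002] y [ 0.745 -0.668  0.003] z [ 0.001 -0.003 -1.   ] F [-4.7 -3.  14. ] gap 0.0261 q [-0.12  0.42 -0.15  1.   -0.    2.18]
```

View pics/w12.png

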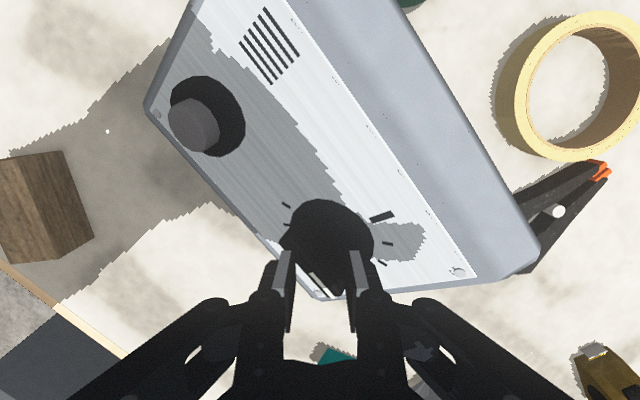

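View pics/s12.png

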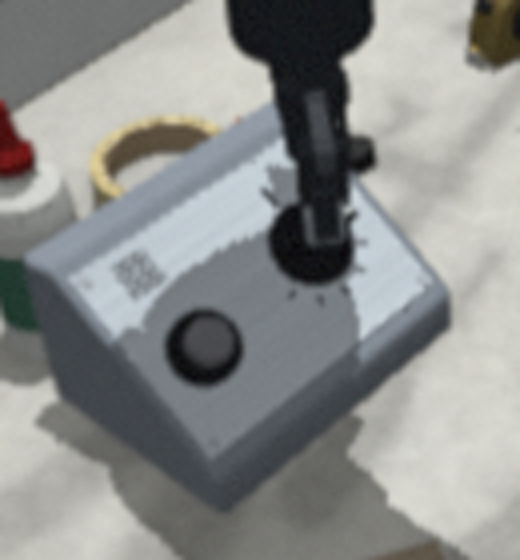

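Upward force has risen to 14 N, so the bar is wedging. I'll lift off, read the dial and take a fresh bite.

```bash
python3 -m creep '{"hand":[26,28,28,28,28],"delta_pos":[[0,0,-0.01],[0,0,-0.02],[0,0,-0.03],[0,0,-0.03],[0,0,-0.03]],"turn":[0,0,0,0,0]}'
python3 -m creep '{"hand":[28,28,28,28,28],"delta_pos":[[-0.03,0,-0.03],[-0.03,0,0],[0,0,0],[0,0,0],[0,0,0]],"turn":[0,0,0,0,0]}'
python3 - <<'E'
from dial import *
st()
dial("wrist","pics/w13.png"); dial("scene")
E
```

```text
clock: 17.72
tcp_pos: [0.5935, 0.0108, 0.197]
orientation: [0.0, 0.913, 0.409, -0.001]
wrist_force: [0.3, -0.2, -1.5]
finger_gap: 0.0278
clock: 18.13
tcp_pos: [0.5618, -0.0247, 0.2199]
orientation: [-0.0, 0.913, 0.408, -0.0]
wrist_force: [-0.2, 0.7, -0.3]
finger_gap: 0.0282
t 18.13 tcp [ 0.5618 -0.0247  0.2199] x [ 0.667  0.745 -0.   ] y [ 0.745 -0.667 -0.   ] z [-0.  0. -1.] F [-0.2  0.7 -0.3] gap 0.0282 q [-0.19  0.3  -0.03  1.24 -0.    2.11]
wrist panel n [-0.558  0.044  0.829] tilt 34.0 yaw -4.5
disc c (u,l) mm -6.2 0.4 r 25.7
bar [12.7 -5.7] [44.2 61.9] 73.4 n 1464 h [0.0258 0.0308 0.2083]
 bar world ctr [0.608  0.0055 0.0958]
 white line mean (u,l) [  5.9 -13.6] n 92
button c -18.0 93.1 r 20.5 h [0.0123 0.0205 0.0226]  mean -0.0142 0.0922 world top [0.5901 0.1059 0.0787]
scene panel n [-0.563  0.044  0.825] tilt 34.4 yaw -4.5
disc c (u,l) mm -5.1 0.3 r 25.9
bar [ 8.5 -9.1] [41.8 65.4] 55.3 n 206 h [0.0285 0.033  0.2044]
 bar world ctr [0.6055 0.0022 0.0917]
 white line mean (u,l) [ 21.9 -24.4] n 8
button c -16.6 93.3 r 20.5 h [0.0124 0.0195 0.0231]  mean -0.0176 0.0955 world top [0.5931 0.1059 0.0769]
```

View pics/w13.png

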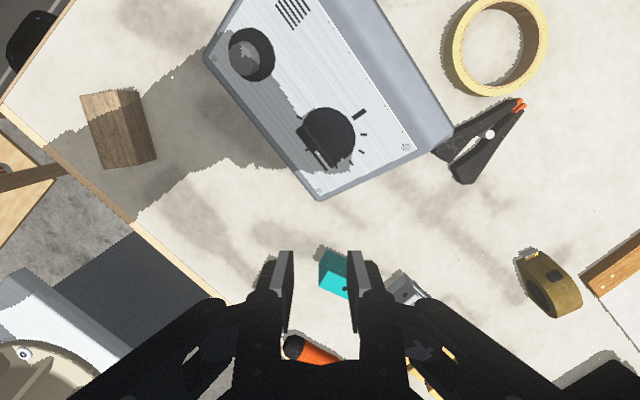

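```bash
sed -i 's/q=near&(hp>.022)$/q=near\&(hp>.022)\&(hp<.036)/; s/w=near&(g>130)&(hp>.02)$/w=near\&(g>130)\&(hp>.02)\&(hp<.036)/' dial.py; python3 dial.py wrist scene top | grep -v button
python3 - <<'E'
import cv2
a=cv2.imread("pics/w13.png"); cv2.imwrite("pics/w13z.png",cv2.resize(a[80:210,250:400],None,fx=4,fy=4,interpolation=cv2.INTER_CUBIC))
E
```

```text
wrist panel n [-0.558  0.044  0.829] tilt 34.0 yaw -4.5
disc c (u,l) mm -5.8 0.3 r 25.5
bar [-6.7 -0.1] [44.4 12.9] 89.9 n 849 h [0.0242 0.0298 0.0309]
 bar world ctr [0.5925 0.0123 0.0847]
 white line mean (u,l) [ -6.5 -12.2] n 61
scene panel n [-0.563  0.042  0.825] tilt 34.4 yaw -4.3
disc c (u,l) mm -4.5 0.0 r 26.1
bar [-4.7  0.4] [44. 12.] 89.2 n 101 h [0.0276 0.0299 0.0318]
 bar world ctr [0.5954 0.0126 0.0842]
top panel n [-0.572  0.044  0.819] tilt 35.0 yaw -4.4
```

View pics/w13z.png

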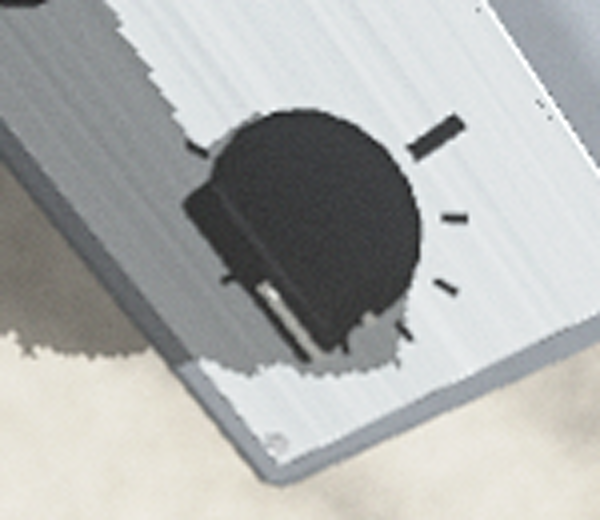

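The dial reads exactly 90°, the third mark, so two clicks remain. A better bite is to hold off-centre toward the pointer end and push the bar's uphill face while following the arc. I'll check that path against the geometry.

```bash
cat > path.py <<'E'
from geo import *
def pose(tau,r,dl,zt):
    t=np.radians(tau); b=w(np.array(r*np.cos(t)),np.array(-r*np.sin(t)),np.array(0.)) # point on bar
    phi=np.degrees(np.arctan2(np.sin(t),c*np.cos(t)))
    p=np.radians(phi); fwd=np.array([-np.sin(p),-np.cos(p)])  # clockwise travel direction of the pointer end (e,l)
    return phi, b[:2]+fwd*dl, b[2]+zt
def hit(th,phi,off,zt,g): return infinger(tool(bar(th),phi,off),g,zt).any()
def dclear(phi,off,zt,g): return not infinger(tool(disc,phi,off),g,zt).any()
if __name__=="__main__":
  for g,r,dl,zt in [(24,10,3,2),(24,10,4,2),(24,10,5,2),(24,10,5,1),(26,10,6,2),(24,12,5,2),(24,12,5,3)]:
    print("g",g,"r",r,"dl",dl,"zt",zt)
    for tau in (80,90,100,110,120,130,140,145,150):
        phi,off,z=pose(tau,r,dl,zt)
        free=[th for th in range(40,200,3) if not hit(th,phi,off,z,g)]
        print("  tau",tau,"phi",round(phi),"off",off.round(1),"z",z.round(1),"disc ok",dclear(phi,off,z-1,g),"free",(free[0],free[-1]) if free else None)
E
python3 path.py
```

```text
g 24 r 10 dl 3 zt 2
  tau 80 phi 82 off [ -1.5 -10.3] z 3.0 disc ok True free (76, 94)
  tau 90 phi 90 off [ -3. -10.] z 2.0 disc ok True free (85, 133)
  tau 100 phi 98 off [-4.4 -9.4] z 1.0 disc ok True free (91, 136)
  tau 110 phi 107 off [-5.7 -8.5] z 0.0 disc ok True free (100, 136)
  tau 120 phi 115 off [-6.8 -7.4] z -0.9 disc ok True free (109, 142)
  tau 130 phi 125 off [-7.7 -6. ] z -1.7 disc ok True free (118, 151)
  tau 140 phi 134 off [-8.4 -4.3] z -2.4 disc ok True free (127, 160)
  tau 145 phi 139 off [-8.7 -3.5] z -2.7 disc ok True free (133, 166)
  tau 150 phi 145 off [-8.8 -2.5] z -3.0 disc ok True free (136, 172)
g 24 r 10 dl 4 zt 2
  tau 80 phi 82 off [ -2.5 -10.4] z 3.0 disc ok True free (76, 118)
  tau 90 phi 90 off [ -4. -10.] z 2.0 disc ok True free (88, 124)
  tau 100 phi 98 off [-5.4 -9.3] z 1.0 disc ok True free (94, 130)
  tau 110 phi 107 off [-6.6 -8.3] z 0.0 disc ok True free (103, 133)
  tau 120 phi 115 off [-7.7 -7. ] z -0.9 disc ok True free (112, 136)
  tau 130 phi 125 off [-8.6 -5.4] z -1.7 disc ok True free (121, 145)
  tau 140 phi 134 off [-9.1 -3.
[... 2573 characters left out ...]
au 150 phi 145 off [-11.4  -1.9] z -4.0 disc ok True free None
g 24 r 12 dl 5 zt 3
  tau 80 phi 82 off [ -3.2 -12.5] z 4.2 disc ok True free (79, 136)
  tau 90 phi 90 off [ -5. -12.] z 3.0 disc ok True free (88, 139)
  tau 100 phi 98 off [ -6.7 -11.1] z 1.8 disc ok True free (97, 139)
  tau 110 phi 107 off [-8.2 -9.8] z 0.6 disc ok True free (106, 139)
  tau 120 phi 115 off [-9.4 -8.3] z -0.4 disc ok True free (115, 148)
  tau 130 phi 125 off [-10.4  -6.4] z -1.4 disc ok True free None
  tau 140 phi 134 off [-11.1  -4.2] z -2.3 disc ok True free None
  tau 145 phi 139 off [-11.3  -3.1] z -2.6 disc ok True free (157, 157)
  tau 150 phi 145 off [-11.4  -1.9] z -3.0 disc ok True free (154, 157)
```

```bash
cat > arc.py <<'E'
from path import *
G=np.array([.594,.011,.085])*1000; yc=np.radians(-4.4); E=np.array([np.cos(yc),np.sin(yc)]); L=np.array([-np.sin(yc),np.cos(yc)])
g,r,dl,zt=27,10,4.5,2
def wp(tau):
    phi,off,z=pose(tau,r,dl,zt); return np.r_[G[:2]+off[0]*E+off[1]*L,G[2]+z+11],85.6-phi
taus=list(range(74,157,5))
for t in taus:
    phi,off,z=pose(t,r,dl,zt); free=[th for th in range(40,200,3) if not hit(th,phi,off,z,g)]
    print(t,wp(t)[0].round(1),round(wp(t)[1],1),dclear(phi,off,z-1,g),(free[0],free[-1]) if free else None)
for a,b in zip(taus,taus[1:]):
    p,y=wp(a);q,y2=wp(b); k=np.radians(y);Y=np.array([np.cos(k),np.sin(k),0]);Z=np.array([0,0,-1.]);X=np.cross(Y,Z)
    d=(q-p)/800; print(b,np.round([d@X,d@Y,d@Z],4),round((y-y2)/5,2))
E
python3 arc.py; python3 - <<'E'
E
python3 plan.py 0.5926 0.0005 0.14 8.6 5
```

```text
74 [591.1   0.6  99.6] 8.8 True (70, 124)
79 [590.3   0.7  99.1] 4.6 True (73, 127)
84 [589.6   1.   98.6] 0.5 True (79, 127)
89 [588.9   1.3  98.1] -3.6 True (82, 130)
94 [588.2   1.7  97.6] -7.7 True (88, 136)
99 [587.6   2.2  97.1] -11.8 True (91, 136)
104 [587.    2.7  96.6] -15.9 True (97, 139)
109 [586.4   3.3  96.1] -20.2 True (100, 139)
114 [585.9   4.   95.7] -24.4 True (103, 142)
119 [585.4   4.8  95.2] -28.8 True (109, 148)
124 [585.    5.6  94.8] -33.3 True (112, 151)
129 [584.7   6.4  94.4] -38.0 True (118, 154)
134 [584.5   7.3  94. ] -42.7 True (121, 157)
139 [584.3   8.3  93.7] -47.7 True (127, 163)
144 [584.2   9.2  93.4] -52.8 True (130, 172)
149 [584.2  10.2  93.1] -58.1 True (136, 178)
154 [584.3  11.2  92.8] -63.6 True (142, 181)
79 [ 0.0004 -0.0009  0.0006] 0.83
84 [ 0.0004 -0.0009  0.0006] 0.83
89 [ 0.0004 -0.0009  0.0006] 0.82
94 [ 0.0004 -0.0009  0.0006] 0.82
99 [ 0.0005 -0.0009  0.0006] 0.82
104 [ 0.0005 -0.0009  0.0006] 0.83
109 [ 0.0005 -0.0009  0.0006] 0.84
114 [ 0.0006 -0.0009  0.0006] 0.86
119 [ 0.0006 -0.0009  0.0006] 0.88
124 [ 0.0006 -0.0009  0.0005] 0.9
129 [ 0.0007 -0.0009  0.0005] 0.93
134 [ 0.0007 -0.0009  0.0005] 0.96
139 [ 0.0007 -0.001   0.0004] 0.99
144 [ 0.0007 -0.001   0.0004] 1.03
149 [ 0.0008 -0.001   0.0003] 1.06
154 [ 0.0008 -0.001   0.0003] 1.1
t 18.38 tcp [ 0.562  -0.0242  0.2195] x [ 0.666  0.746 -0.001] y [ 0.746 -0.666 -0.001] z [-0.001  0.    -1.   ] F [ 0.4 -0.5 -0.2] gap 0.0283 q [-0.19  0.3  -0.03  1.24 -0.    2.11]
jaw yaw -41.77 turn tool deg -50.37 dist 0.0887 delta [ 0.0306  0.0247 -0.0795]
1 [0.0097 0.0016 0.0199] turn -2.015
2 [0.0093 0.0033 0.0199] turn -2.015
3 [0.0086 0.0048 0.0199] turn -2.015
4 [0.0076 0.0063 0.0199] turn -2.015
5 [0.0064 0.0075 0.0199] turn -2.015
```

```bash
python3 plan.py 0.5908 0.0007 0.14 6 10
```

```text
t 18.38 tcp [ 0.562  -0.0242  0.2195] x [ 0.666  0.746 -0.001] y [ 0.746 -0.666 -0.001] z [-0.001  0.    -1.   ] F [ 0.4 -0.5 -0.2] gap 0.0283 q [-0.19  0.3  -0.03  1.24 -0.    2.11]
jaw yaw -41.77 turn tool deg -47.77 dist 0.0881 delta [ 0.0288  0.0249 -0.0795]
1 [0.0047 0.0006 0.0099] turn -0.955
2 [0.0047 0.001  0.0099] turn -0.955
3 [0.0046 0.0014 0.0099] turn -0.955
4 [0.0044 0.0018 0.0099] turn -0.955
5 [0.0043 0.0021 0.0099] turn -0.955
6 [0.0041 0.0025 0.0099] turn -0.955
7 [0.0038 0.0028 0.0099] turn -0.955
8 [0.0036 0.0031 0.0099] turn -0.955
9 [0.0033 0.0034 0.0099] turn -0.955
10 [0.003  0.0037 0.0099] turn -0.955
```

```bash
python3 -m creep '{"hand":[27,27,27,27,27],"delta_pos":[[0.0047,0.0006,0.01],[0.0047,0.001,0.01],[0.0046,0.0014,0.01],[0.0044,0.0018,0.01],[0.0043,0.0021,0.01]],"turn":[-0.955,-0.955,-0.955,-0.955,-0.955]}'
python3 -m creep '{"hand":[27,27,27,27,27],"delta_pos":[[0.0041,0.0025,0.01],[0.0038,0.0028,0.01],[0.0036,0.0031,0.01],[0.0033,0.0034,0.01],[0.003,0.0037,0.01]],"turn":[-0.955,-0.955,-0.955,-0.955,-0.955]}'
python3 -m creep '{"hand":[27,27,27,27,27],"delta_pos":[[0,0,0],[0,0,0],[0,0,0],[0,0,0],[0,0,0]],"turn":[0,0,0,0,0]}'
python3 plan.py 0.5908 0.0007 0.0995 6 5
python3 - <<'E'
from h import *
c=env.read_camera("wrist"); cv2.imwrite("pics/w14.png",c["pixels"][:,:,::-1])
E
```

```text
clock: 18.8
tcp_pos: [0.5766, -0.0117, 0.1794]
orientation: [-0.0, 0.807, 0.59, -0.0]
wrist_force: [0.4, -0.1, -0.1]
finger_gap: 0.027
clock: 19.22
tcp_pos: [0.591, 0.0008, 0.1393]
orientation: [-0.0, 0.668, 0.744, -0.0]
wrist_force: [-0.3, -1.1, -0.6]
finger_gap: 0.0269
clock: 19.63
tcp_pos: [0.5911, 0.0001, 0.1407]
orientation: [0.0, 0.67, 0.742, 0.0]
wrist_force: [-0.1, 0.1, -0.2]
finger_gap: 0.0271
t 19.63 tcp [5.911e-01 1.000e-04 1.407e-01] x [-0.102  0.995 -0.   ] y [0.995 0.102 0.001] z [ 0.001 -0.    -1.   ] F [-0.1  0.1 -0.2] gap 0.0271 q [-0.14  0.39 -0.1   1.08 -0.    1.33]
jaw yaw 5.87 turn tool deg -0.13 dist 0.0413 delta [-0.0003  0.0006 -0.0412]
1 [ 0.0002 -0.0001  0.0103] turn -0.005
2 [ 0.0002 -0.0001  0.0103] turn -0.005
3 [ 0.0002 -0.0001  0.0103] turn -0.005
4 [ 0.0002 -0.0001  0.0103] turn -0.005
5 [ 0.0002 -0.0001  0.0103] turn -0.005
```

View pics/w14.png

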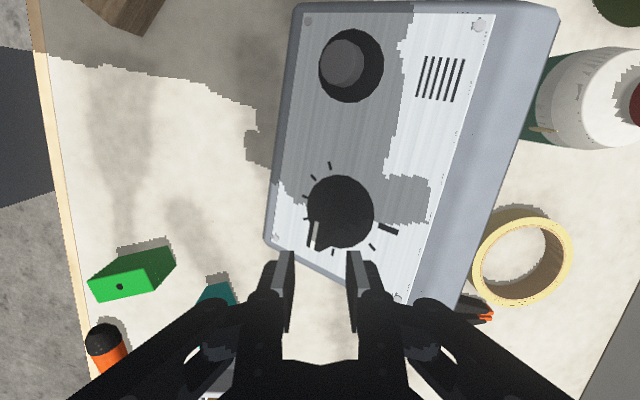

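The pointer end is at (235,317) between the pads. I'll descend astride it and follow the arc.

```bash
python3 -m creep '{"hand":[27,27,27,27,27],"delta_pos":[[0.0008,-0.0004,0.012],[0,0,0.012],[0,0,0.012],[0,0,0.01],[0,0,0.006]],"turn":[0,0,0,0,0]}'
python3 -m creep '{"hand":[27,27,27,27,27],"delta_pos":[[0,0,0],[0.0004,-0.0009,0.0006],[0.0004,-0.0009,0.0006],[0.0004,-0.0009,0.0006],[0.0004,-0.0009,0.0006]],"turn":[0,0.82,0.82,0.82,0.82]}'
python3 plan.py 0.5877 0.002 0.0972 -11 1
```

```text
clock: 20.1
tcp_pos: [0.5893, 0.0009, 0.0964]
orientation: [-0.001, 0.67, 0.743, -0.001]
wrist_force: [0.3, -0.6, -0.5]
finger_gap: 0.0272
clock: 20.52
tcp_pos: [0.5878, 0.002, 0.0968]
orientation: [0.0, 0.77, 0.638, 0.0]
wrist_force: [0.1, 0.7, 1.2]
finger_gap: 0.027
t 20.52 tcp [0.5878 0.002  0.0968] x [ 0.185  0.983 -0.   ] y [ 0.983 -0.185  0.   ] z [ 0. -0. -1.] F [0.1 0.7 1.2] gap 0.027 q [-0.13  0.42 -0.17  0.98 -0.    1.62]
jaw yaw -10.68 turn tool deg 0.32 dist 0.0004 delta [-0.0001 -0.      0.0004]
1 [-0.0001 -0.0001 -0.0005] turn 0.065
```

On the planned path with low force. Continuing through τ = 104 to 124.

```bash
python3 -m creep '{"hand":[27,27,27,27,27],"delta_pos":[[0.0005,-0.0009,0.0006],[0.0005,-0.0009,0.0006],[0.0006,-0.0009,0.0006],[0.0006,-0.0009,0.0006],[0.0006,-0.0009,0.0005]],"turn":[0.83,0.84,0.86,0.88,0.9]}'
python3 -m creep '{"hand":[27,27,27,27,27],"delta_pos":[[0.0007,-0.0009,0.0005],[0.0007,-0.0009,0.0005],[0,0,0],[0,0,0],[0,0,0]],"turn":[0.93,0.96,0,0,0]}'
python3 plan.py 0.5845 0.0073 0.094 -42.7 1
python3 - <<'E'
from h import *
c=env.read_camera("wrist"); cv2.imwrite("pics/w15.png",c["pixels"][:,:,::-1])
E
```

```text
clock: 20.93
tcp_pos: [0.5882, 0.0051, 0.0958]
orientation: [0.002, 0.876, 0.483, 0.003]
wrist_force: [5.7, -2.2, 0.3]
finger_gap: 0.0269
clock: 21.35
tcp_pos: [0.5844, 0.0071, 0.0936]
orientation: [0.0, 0.911, 0.412, -0.0]
wrist_force: [0.7, -0.4, 0.1]
finger_gap: 0.0274
t 21.35 tcp [0.5844 0.0071 0.0936] x [ 0.661  0.751 -0.   ] y [ 0.751 -0.661  0.   ] z [ 0. -0. -1.] F [ 0.7 -0.4  0.1] gap 0.0274 q [-0.13  0.41 -0.18  0.97 -0.    2.17]
jaw yaw -41.35 turn tool deg 1.35 dist 0.0005 delta [0.0001 0.0002 0.0004]
1 [ 0.0003 -0.0001 -0.0005] turn 0.269
```

View pics/w15.png

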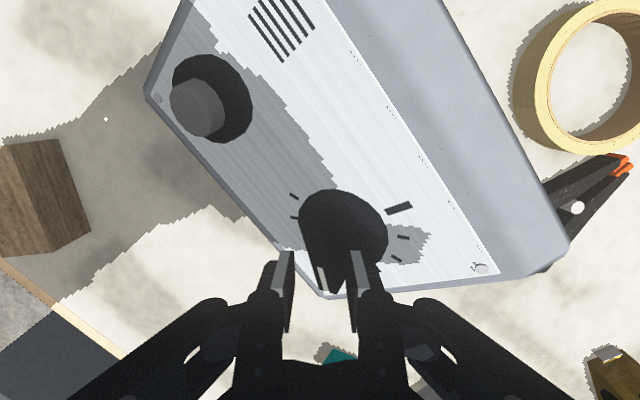

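The force peaked and dropped, so the dial clicked onto the fourth mark. One more click.

```bash
python3 -m creep '{"hand":[27,27,27,27,27],"delta_pos":[[0.0007,-0.001,0.0004],[0.0007,-0.001,0.0004],[0.0008,-0.001,0.0003],[0.0008,-0.001,0.0003],[0,0,0]],"turn":[1,1,1,1,0.5]}'
python3 -m creep '{"hand":[27,27,27,27,27],"delta_pos":[[0,0,0],[0,0,0],[0,0,0],[0,0,0],[0,0,0]],"turn":[0,0,0,0,0]}'
python3 plan.py 0.5843 0.0112 0.0928 -63.6 1
python3 - <<'E'
from h import *
c=env.read_camera("wrist"); cv2.imwrite("pics/w16.png",c["pixels"][:,:,::-1])
E
```

```text
clock: 21.82
tcp_pos: [0.5865, 0.0098, 0.0932]
orientation: [0.002, 0.975, 0.224, 0.002]
wrist_force: [3.6, -2.8, -0.5]
finger_gap: 0.0271
clock: 22.23
tcp_pos: [0.5832, 0.0114, 0.092]
orientation: [-0.0, 0.974, 0.226, -0.001]
wrist_force: [-0.5, -0.7, 0.3]
finger_gap: 0.0267
t 22.23 tcp [0.5832 0.0114 0.092 ] x [ 0.898  0.44  -0.001] y [ 0.44  -0.898 -0.001] z [-0.002  0.001 -1.   ] F [-0.5 -0.7  0.3] gap 0.0267 q [-0.12  0.42 -0.19  0.97  0.    2.57]
jaw yaw -63.92 turn tool deg -0.32 dist 0.0014 delta [ 0.0011 -0.0002  0.0008]
1 [ 0.0011  0.0009 -0.001 ] turn -0.064
```

View pics/w16.png

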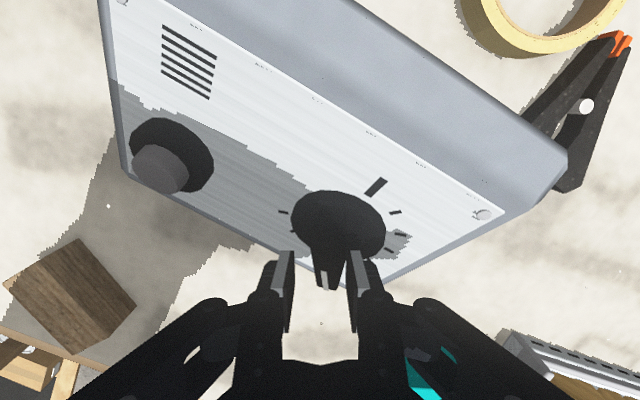

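It clicked again: the force is gone and the bar lies centrally between the pads at (280,322). Lifting straight up to check.

```bash
python3 -m creep '{"hand":[27,27,27,27,27],"delta_pos":[[0,0,-0.015],[0,0,-0.025],[0,0,-0.03],[0,0,-0.03],[0,0,-0.03]],"turn":[0,0,0,0,0]}'
python3 -m creep '{"hand":[20,10,0,0,0],"delta_pos":[[-0.04,0,0],[-0.04,0,0],[-0.02,0,0],[0,0,0],[0,0,0]],"turn":[0,0,0,0,0]}'
python3 - <<'E'
from dial import *
st()
dial("wrist","pics/w17.png"); dial("scene"); dial("top")
a=cv2.imread("pics/w17.png"); cv2.imwrite("pics/w17z.png",a)
E
```

```text
clock: 22.7
tcp_pos: [0.5834, 0.0114, 0.1971]
orientation: [-0.0, 0.974, 0.226, -0.001]
wrist_force: [0.2, -0.6, 0.3]
finger_gap: 0.027
clock: 23.12
tcp_pos: [0.5118, -0.0241, 0.1967]
orientation: [-0.0, 0.974, 0.225, 0.0]
wrist_force: [0.6, 0.9, 0.7]
finger_gap: -0.0002
t 23.12 tcp [ 0.5118 -0.0241  0.1967] x [0.899 0.438 0.001] y [ 0.438 -0.899  0.   ] z [ 0.001  0.    -1.   ] F [0.6 0.9 0.7] gap -0.0002 q [-0.2   0.21 -0.2   1.16  0.    2.48]
wrist panel n [-0.565  0.045  0.824] tilt 34.6 yaw -4.5
disc c (u,l) mm -6.5 0.5 r 26.1
bar [-6.7  0.1] [45.2 12.7] 29.0 n 1065 h [0.0257 0.0298 0.0308]
 bar world ctr [0.5925 0.0124 0.0847]
 white line mean (u,l) [-17.5  -6. ] n 111
button c -18.3 93.3 r 20.7 h [0.0122 0.0201 0.0224]  mean -0.0152 0.091 world top [0.5902 0.1061 0.0781]
scene panel n [-0.566  0.043  0.823] tilt 34.6 yaw -4.4
disc c (u,l) mm -4.2 0.0 r 26.4
bar [-4.7  0. ] [44.3 13.6] 30.4 n 121 h [0.0247 0.0296 0.0314]
 bar world ctr [0.5953 0.0121 0.0841]
 white line mean (u,l) [-15.1  -6.9] n 12
button c -17.5 93.9 r 21.2 h [0.0125 0.0189 0.0234]  mean -0.0177 0.0958 world top [0.5927 0.1065 0.0759]
  return _methods._mean(a, axis=axis, dtype=dtype,
  ret = um.true_divide(
dial.py:12: RuntimeWarning: Mean of empty slice.
  Q=W[pan]; ctr=np.median(Q,0); Q=Q[abs((Q-ctr)@N)<.006]; ctr=Q.mean(0); n=np.linalg.svd(Q-ctr,full_matrices=False)[2][2]; n*=np.sign(n[2])
Traceback (most recent call last):
  File "dial.py", line 12, in dial
    Q=W[pan]; ctr=np.median(Q,0); Q=Q[abs((Q-ctr)@N)<.006]; ctr=Q.mean(0); n=np.linalg.svd(Q-ctr,full_matrices=False)[2][2]; n*=np.sign(n[2])
                                                                             ~~~~~~~~~~~~~~~~~~~~~~~~~~~~~~~~~~~~~~~~~~~^^^
IndexError: index 2 is out of bounds for axis 0 with size 0
```

View pics/w17.png

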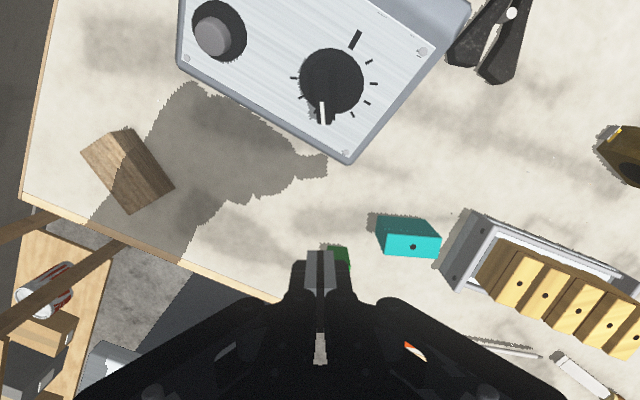

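The dial bar lies at 150°, with the white line down-right at (113,322): this is the fifth mark, and the dial is free. Now the button, with closed fingers whose uphill tip edge goes on the button's middle. I'll go to a hover point first.

```bash
python3 plan.py 0.5724 0.106 0.14 -4.4 13
```

```text
t 23.27 tcp [ 0.5132 -0.0238  0.1964] x [0.898 0.439 0.001] y [ 0.439 -0.898  0.   ] z [ 0.001  0.    -1.   ] F [ 0.4 -0.1  0.2] gap -0.0004 q [-0.2   0.21 -0.2   1.16  0.    2.48]
jaw yaw -63.94 turn tool deg -59.54 dist 0.1534 delta [ 0.0592  0.1298 -0.0564]
1 [ 0.0106 -0.0087  0.0054] turn -0.916
2 [ 0.0113 -0.0078  0.0054] turn -0.916
3 [ 0.0118 -0.0069  0.0054] turn -0.916
4 [ 0.0124 -0.0059  0.0054] turn -0.916
5 [ 0.0128 -0.0049  0.0054] turn -0.916
6 [ 0.0132 -0.0039  0.0054] turn -0.916
7 [ 0.0134 -0.0028  0.0054] turn -0.916
8 [ 0.0136 -0.0018  0.0054] turn -0.916
9 [ 0.0137 -0.0007  0.0054] turn -0.916
10 [0.0137 0.0004 0.0054] turn -0.916
11 [0.0136 0.0015 0.0054] turn -0.916
12 [0.0135 0.0026 0.0054] turn -0.916
13 [0.0132 0.0037 0.0054] turn -0.916
```

```bash
python3 -m creep '{"hand":[0,0,0,0,0],"delta_pos":[[0.0106,-0.0087,0.0054],[0.0113,-0.0078,0.0054],[0.0118,-0.0069,0.0054],[0.0124,-0.0059,0.0054],[0.0128,-0.0049,0.0054]],"turn":[-0.916,-0.916,-0.916,-0.916,-0.916]}'
python3 -m creep '{"hand":[0,0,0,0,0],"delta_pos":[[0.0132,-0.0039,0.0054],[0.0134,-0.0028,0.0054],[0.0136,-0.0018,0.0054],[0.0137,-0.0007,0.0054],[0.0137,0.0004,0.0054]],"turn":[-0.916,-0.916,-0.916,-0.916,-0.916]}'
python3 -m creep '{"hand":[0,0,0,0,0],"delta_pos":[[0.0136,0.0015,0.0054],[0.0135,0.0026,0.0054],[0.0132,0.0037,0.0054],[0,0,0],[0,0,0]],"turn":[-0.916,-0.916,-0.916,0,0]}'
python3 plan.py 0.5724 0.106 0.105 -4.4 3
python3 - <<'E'
from h import *
s,Rm=st()
c=env.read_camera("wrist"); cv2.imwrite("pics/w18.png",c["pixels"][:,:,::-1]); W=cloud(c)
T=(W-s["tcp_pos"])@Rm*1000
m=(abs(T[...,0])<16)&(abs(T[...,1])<40)&(T[...,2]>-20)&(T[...,2]<14)
P=T[m]
for lo in range(-20,14,3):
    q=P[(P[:,2]>=lo)&(P[:,2]<lo+3)]
    if len(q): print(lo,len(q),q.min(0).round(1),q.max(0).round(1))
E
```

```text
clock: 23.68
tcp_pos: [0.5361, 0.0268, 0.1742]
orientation: [-0.0, 0.909, 0.416, -0.0]
wrist_force: [0.2, 0.1, 0.5]
finger_gap: -0.0004
clock: 24.1
tcp_pos: [0.5588, 0.0769, 0.1524]
orientation: [-0.0, 0.808, 0.589, -0.0]
wrist_force: [-0.4, 0.4, 0.6]
finger_gap: -0.0002
clock: 24.52
tcp_pos: [0.5717, 0.1064, 0.1394]
orientation: [-0.0, 0.734, 0.679, -0.001]
wrist_force: [-0.2, -0.6, -0.1]
finger_gap: -0.0002
t 24.52 tcp [0.5717 0.1064 0.1394] x [ 0.078  0.997 -0.   ] y [ 0.997 -0.078 -0.001] z [-0.001 -0.    -1.   ] F [-0.2 -0.6 -0.1] gap -0.0002 q [ 0.05  0.38 -0.12  1.07 -0.    1.69]
jaw yaw -4.45 turn tool deg -0.05 dist 0.0344 delta [ 0.0007 -0.0004 -0.0344]
1 [-0.0002  0.0003  0.0143] turn -0.004
2 [-0.0002  0.0003  0.0143] turn -0.004
3 [-0.0002  0.0003  0.0143] turn -0.004
t 24.52 tcp [0.5717 0.1064 0.1394] x [ 0.078  0.997 -0.   ] y [ 0.997 -0.078 -0.001] z [-0.001 -0.    -1.   ] F [-0.2 -0.6 -0.1] gap -0.0002 q [ 0.05  0.38 -0.12  1.07 -0.    1.69]
-20 240 [  7.1 -15.4 -20. ] [ 13.1  11.8 -17. ]
-17 225 [  7.  -15.2 -17. ] [ 13.2  11.7 -14. ]
-14 197 [  7.2 -15.4 -14. ] [ 12.7  11.7 -11. ]
-11 205 [  6.7 -15.4 -11. ] [12.7 11.8 -8. ]
-8 179 [  7.1 -15.2  -8. ] [12.6 11.6 -5. ]
-5 189 [  6.9 -15.4  -5. ] [12.6 11.8 -2. ]
-2 162 [  7.1 -15.1  -1.9] [12.6 11.4  1. ]
1 135 [  7.  -14.4   1. ] [12.5 11.6  4. ]
4 105 [  7.3 -13.1   4. ] [12.7  9.4  7. ]
7 12 [11.6 -5.6  7. ] [11.9  4.5  7.7]
```

View pics/w18.png

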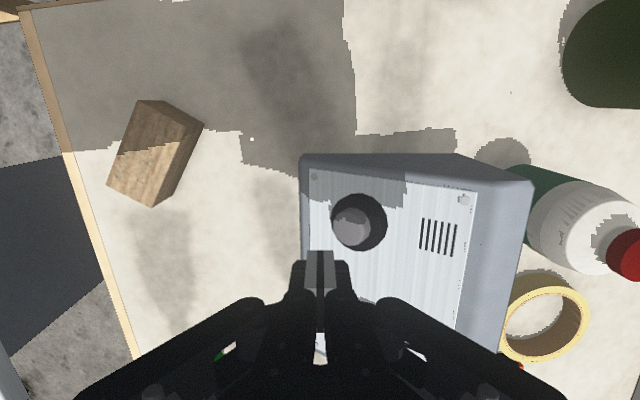

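```bash
python3 -m creep '{"hand":[0,0,0,0,0],"delta_pos":[[-0.0006,0.0046,0.015],[0,0,0.015],[0,0,0.013],[0,0,0],[0,0,0]],"turn":[0,0,0,0,0]}'
python3 -m creep '{"hand":[0,0,0,0,0],"delta_pos":[[0,0.0017,0.0025],[0,0.0017,0.0025],[0,0.0017,0.0025],[0,0.0017,0.0025],[0,0,0]],"turn":[0,0,0,0,0]}'
python3 - <<'E'
from h import *
st()
E
```

```text
clock: 24.98
tcp_pos: [0.5744, 0.1044, 0.1048]
orientation: [-0.001, 0.734, 0.679, -0.001]
wrist_force: [-0.3, -0.1, 1.4]
finger_gap: -0.0001
clock: 25.4
tcp_pos: [0.5808, 0.1044, 0.0976]
orientation: [0.0, 0.734, 0.679, -0.0]
wrist_force: [-0.4, -0.7, 0.2]
finger_gap: 0.0001
t 25.4 tcp [0.5808 0.1044 0.0976] x [ 0.077  0.997 -0.   ] y [ 0.997 -0.077  0.   ] z [ 0. -0. -1.] F [-0.4 -0.7  0.2] gap 0.0001 q [ 0.04  0.42 -0.16  0.99 -0.    1.69]
```

No contact yet. Continuing along the button's axis.

```bash
python3 -m creep '{"hand":[0,0,0,0,0],"delta_pos":[[0,0.0014,0.002],[0,0.0014,0.002],[0,0.0014,0.002],[0,0,0],[0,0,0]],"turn":[0,0,0,0,0]}'
python3 -m creep '{"hand":[0,0,0,0,0],"delta_pos":[[0,0.0014,0.002],[0,0.0014,0.002],[0,0,0],[0,0,0],[0,0,0]],"turn":[0,0,0,0,0]}'
python3 - <<'E'
from dial import *
st()
dial("scene","pics/s19.png")
E
```

```text
clock: 25.82
tcp_pos: [0.5838, 0.1042, 0.0928]
orientation: [-0.0, 0.734, 0.679, -0.0]
wrist_force: [-0.1, -0.0, -0.3]
finger_gap: -0.0002
clock: 26.23
tcp_pos: [0.5861, 0.1041, 0.09]
orientation: [0.0, 0.734, 0.679, 0.0]
wrist_force: [-0.7, -0.3, 1.6]
finger_gap: 0.0002
t 26.23 tcp [0.5861 0.1041 0.09  ] x [ 0.077  0.997 -0.   ] y [ 0.997 -0.077  0.   ] z [ 0. -0. -1.] F [-0.7 -0.3  1.6] gap 0.0002 q [ 0.04  0.44 -0.16  0.98 -0.    1.69]
scene panel n [-0.568  0.045  0.821] tilt 34.8 yaw -4.6
disc c (u,l) mm -4.7 0.3 r 26.4
bar [-4.9  0. ] [44.2 12.3] 30.2 n 117 h [0.0251 0.0294 0.0316]
 bar world ctr [0.5952 0.0122 0.0841]
 white line mean (u,l) [-15.   -7.7] n 16
button c 5.9 93.3 r 42.5 h [0.0337 0.1137 0.1583]  mean 0.0084 0.0985 world top [0.5575 0.1086 0.1671]
```

Contact is beginning at 1.6 N, and the dial still reads 150°. Pressing in.

```bash
python3 -m creep '{"hand":[0,0,0,0,0],"delta_pos":[[0,0.0014,0.002],[0,0.0014,0.002],[0,0,0],[0,0,0],[0,0,0]],"turn":[0,0,0,0,0]}'
python3 -m creep '{"hand":[0,0,0,0,0],"delta_pos":[[0,0.0014,0.002],[0,0.0007,0.001],[0,0,0],[0,0,0],[0,0,0]],"turn":[0,0,0,0,0]}'
python3 - <<'E'
from h import *
st()
E
```

```text
clock: 26.7
tcp_pos: [0.5884, 0.1039, 0.0868]
orientation: [0.0, 0.734, 0.679, 0.0]
wrist_force: [-2.2, 0.3, 4.6]
finger_gap: 0.0003
clock: 27.12
tcp_pos: [0.589, 0.1038, 0.0861]
orientation: [-0.0, 0.734, 0.679, -0.0]
wrist_force: [-9.5, 1.0, 18.8]
finger_gap: -0.0003
t 27.12 tcp [0.589  0.1038 0.0861] x [ 0.077  0.997 -0.   ] y [ 0.997 -0.077 -0.001] z [-0.001 -0.    -1.   ] F [-9.5  1.  18.8] gap -0.0003 q [ 0.04  0.45 -0.15  0.97  0.    1.69]
```

A hard stop at 21 N, after about 5 to 6 mm of travel from first touch: the button has bottomed. A quick look before retreating.

```bash
python3 - <<'E'
from h import *
c=env.read_camera("wrist"); cv2.imwrite("pics/w20.png",cv2.resize(c["pixels"][130:330,230:430,::-1],None,fx=3,fy=3,interpolation=cv2.INTER_CUBIC))
# height over the panel around the button from the scene camera
from dial import *
for cam in ("scene","wrist"):
    c=env.read_camera(cam);W=cloud(c);G=np.array([.5953,.0121,.0841]) if cam=="scene" else np.array([.5925,.0124,.0847])
    n=(W-G)@N+.02;u=(W-G)@U;l=(W-G)@cy_
    m=((u+.0115)**2+(l-.0932)**2<.013**2)&(n<.03)&(n>.005)
    print(cam,m.sum(),np.percentile(n[m],[5,25,50,75,95]).round(4) if m.any() else "")
E
```

```text
scene 64 [0.0116 0.0144 0.0158 0.0227 0.0278]
wrist 946 [0.0121 0.0145 0.016  0.0232 0.0288]
```

View pics/w20.png

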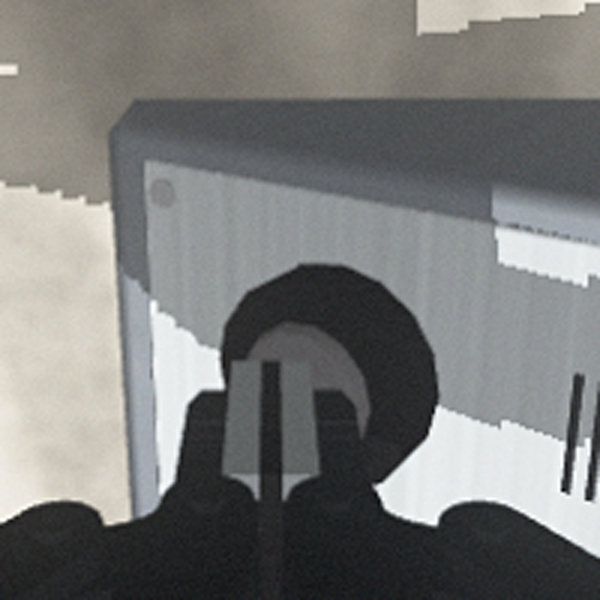

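The button top now stands 16 mm over the panel, against 22.5 mm before, so it is fully in. Backing out along the axis and then going clear.

```bash
python3 -m creep '{"hand":[0,0,0,0,0],"delta_pos":[[0,-0.004,-0.006],[0,-0.005,-0.007],[0,-0.007,-0.01],[0,-0.01,-0.02],[0,-0.02,-0.03]],"turn":[0,0,0,0,0]}'
python3 -m creep '{"hand":[0,0,0,0,0],"delta_pos":[[0,-0.03,-0.03],[0,-0.03,-0.02],[0,-0.03,-0.02],[0,0,0],[0,0,0]],"turn":[0,0,0,0,0]}'
python3 - <<'E'
from dial import *
st()
dial("wrist"); dial("scene","pics/s21.png")
c=env.read_camera("top"); cv2.imwrite("pics/t21.png",cv2.resize(c["pixels"][120:310,130:460,::-1],None,fx=2.4,fy=2.4,interpolation=cv2.INTER_CUBIC))
E
python3 slats.py top
```

```text
clock: 27.68
tcp_pos: [0.5527, 0.1062, 0.1411]
orientation: [-0.001, 0.734, 0.679, -0.001]
wrist_force: [0.5, -0.4, 0.2]
finger_gap: 0.0002
clock: 28.1
tcp_pos: [0.4815, 0.1123, 0.1999]
orientation: [0.001, 0.734, 0.679, 0.001]
wrist_force: [1.2, -0.4, -0.2]
finger_gap: 0.0
t 28.1 tcp [0.4815 0.1123 0.1999] x [0.077 0.997 0.   ] y [ 0.997 -0.077  0.003] z [ 0.003 -0.    -1.   ] F [ 1.2 -0.4 -0.2] gap 0.0 q [ 0.07  0.17 -0.24  1.15 -0.    1.71]
wrist panel n [-0.561  0.045  0.827] tilt 34.2 yaw -4.6
disc c (u,l) mm -6.5 0.6 r 26.1
bar [-6.7  0.5] [43.8 13. ] 30.7 n 726 h [0.0248 0.0298 0.031 ]
 bar world ctr [0.5926 0.0128 0.0846]
 white line mean (u,l) [-16.5  -5.9] n 73
button c -0.2 94.9 r 41.3 h [0.2009 0.2286 0.2561]  mean -0.0065 0.1014 world top [0.4859 0.1157 0.2593]
scene panel n [-0.567  0.044  0.823] tilt 34.6 yaw -4.4
disc c (u,l) mm -4.7 0.6 r 25.7
bar [6.6 7.6] [17.7 11.6] 24.1 n 39 h [0.0238 0.029  0.0312]
 bar world ctr [0.6052 0.019  0.0907]
button c 3.3 91.7 r 45.2 h [0.1961 0.2733 0.3323]  mean 0.002 0.0994 world top [0.464  0.1142 0.2963]
r1 trayframe ctr [-0.1 56.7] size [24.2 55. ] ang 88.0 z 0.0675
r2 trayframe ctr [-0.3 32.2] size [24.  55.7] ang 89.5 z 0.0753
s trayframe ctr [13.9 -2.4] size [24.6 27.4] ang 85.0 z 0.0834
s trayframe ctr [-16.   -0.9] size [22.9 27.3] ang 74.7 z 0.0834
r3 trayframe ctr [ -1.  -31.8] size [55.6 24.9] ang 1.1 z 0.0915
r4 trayframe ctr [  4.3 -55.6] size [24.3 45.1] ang 86.5 z 0.0994
tray [-0.4 -0.1] [202.4  84.1] 89.9
```

View pics/t21.png

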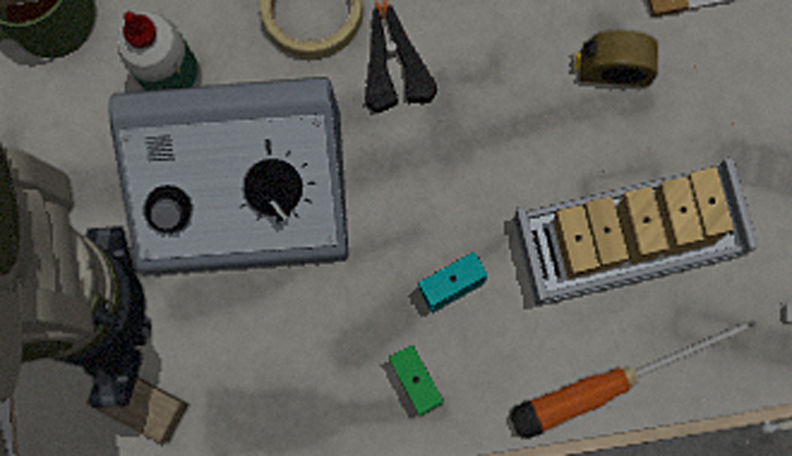

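View pics/s21.png

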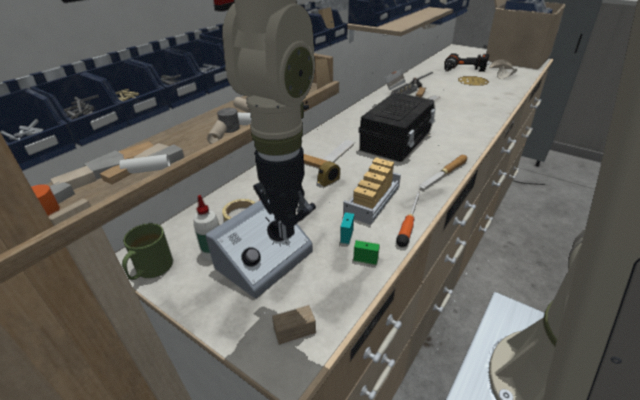

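In the top view the five slats stand in order, the dial's white line points to five o'clock at (280,212), and the bystanders are where they were. One last check that the button is out, then hand in.

```bash
python3 - <<'E'
from dial import *
for cam,G in (("wrist",np.array([.5926,.0128,.0846])),):
    c=env.read_camera(cam);W=cloud(c)
    n=(W-G)@N+.02;u=(W-G)@U;l=(W-G)@cy_
    m=((u+.0115)**2+(l-.0932)**2<.010**2)&(n<.03)&(n>.005)
    print(cam,m.sum(),np.percentile(n[m],[5,25,50,75,95]).round(4))
print(env.get_state()["wrist_force"].round(1))
env.hand_in()
E
```

```text
wrist 423 [0.0211 0.0218 0.0223 0.0227 0.0233]
[-0.7 -0.1  0.3]
the job is handed in; nothing more can be done
```

The job is done and handed in at about 28 s of the 72 s allowed; no verdict is reported.

**Slats:** I gripped row_3 and slid it right about 28 mm, with row_4 ahead of it, which opened the gap to about 41 mm. I then set the loose slat in that gap and let it go. The last top view shows five slats in rising order. Their measured tops were within about 1 mm of the heights expected when they stand on the tray floor. Where the top view showed a slat whole, it was within about 1 mm of the tray's midline. The top-view fits of the sample and row_4 were partial. The earlier wrist view put both within about 1 mm.

**Dial:** It started on the first mark. My first bite wedged, with the upward force rising to about 14 N, and left the dial on the third mark. I lifted off and took a second bite nearer the pointer end, which brought it to the fifth mark. Both cameras read about 150° before the press. Afterwards the wrist camera read about 149°, and the scene camera's view was blocked by the arm.

**Button:** I pressed it with the dial on the fifth mark until it stopped hard, about 6 mm in, at roughly 21 N on the wrist. After backing off, its top stood 22.3 mm over the panel again, against about 22.5 mm before, so it sprang back.

**Other checks:** The bystanders and look-alikes looked unmoved in the last picture. I did not measure them again. The top and wrist cameras disagreed by 2 to 3 mm on absolute positions, so I judged the slats relative to the tray. The arm ended clear of everything.

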